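# Tip painted strips through the box slot, shut it and put the trays on their own mats

## Task

The red tray and the white tray stand on each other's mats, loaded with freshly painted yellow strips. Slide the green cover of the plywood box aside, tip all the strips out of the trays through the slot without touching a strip with the gripper, and finish with each emptied tray standing upright in the middle of, and lengthwise along, the mat of its own colour and the cover slid fully shut again. Leave everything else on the table where it is.

Things in the scene. Friction and masses are not known exactly. Their poses are not given: they have to be found in the camera images.
- strip_box: plywood box with a slotted lid, fixed to the table, 260 mm long (own x) x 110 mm wide (own y) x 120 mm high; origin at the centre of its underside, z up. Walls, floor and lid 5 mm thick. It stands at a different place and yaw each time.
- slot (a point): centre of the slot at the lid's top face, 120 mm above the table. The slot is 190 mm long (along x of this frame) and 54 mm wide (along y), outlined in black, under the sliding cover; inside, the box is hollow for 110 mm below the lid (250 x 100 mm).
- cover (a joint): green sliding cover of the slot, 210 x 66 mm, 5 mm thick, on the lid: 0 m = slot closed, 0.07 m = slot fully open, cover slid level to the box's +y side. It takes about 2 N and stays where it is left.
- cover_knob (a point): upright square wooden knob on the middle of the cover, 22 x 22 mm, from 125 to 161 mm above the table; this point is on its axis, 145 mm above the table; axes as the box's.
- red_tray_grip (a point): red tray: channel 160 (x) x 50 mm (y), rim 22 high, 220 g; inside 42 wide, floor 3, walls 4 thick. Open at its +x end (mouth), closed at -x. A bridge over its middle (22 along x, 30 to 35 mm up) carries an upright wooden grip block 22 x 22 mm, 35 to 82 mm up. This point: block's axis, 62 mm above the underside, 80 mm from the mouth; z up. Strips slide out when pitched mouth down about 40 deg
- white_tray_grip (a point): white tray: channel 160 (x) x 50 mm (y), rim 22 high, 220 g; inside 42 wide, floor 3, walls 4 thick. Open at its +x end (mouth), closed at -x. A bridge over its middle (22 along x, 30 to 35 mm up) carries an upright wooden grip block 22 x 22 mm, 35 to 82 mm up. This point: block's axis, 62 mm above the underside, 80 mm from the mouth; z up. Strips slide out when pitched mouth down about 40 deg
- red_mat: red mat fixed to the table, 210 mm long (x) x 100 mm wide (y), 3 mm thick; origin at the centre of its underside (table height), z up. The white tray starts on it.
- white_mat: white mat fixed to the table, 210 mm long (x) x 100 mm wide (y), 3 mm thick; origin at the centre of its underside (table height), z up. The red tray starts on it.
- black_mat: black mat fixed to the table, 210 mm long (x) x 100 mm wide (y), 3 mm thick; origin at the centre of its underside (table height), z up. It starts empty: a spare place to set a tray down.
- strip1_c (a point): yellow painted strip 140 mm long (x) x 11 mm wide (y) x 10 mm thick (z), 13 g; starts lying lengthwise in the red tray, if present; this point is its centre.
- strip2_c (a point): yellow painted strip 140 mm long (x) x 11 mm wide (y) x 10 mm thick (z), 13 g; starts lying lengthwise in the red tray, if present; this point is its centre.
- strip3_c (a point): yellow painted strip 140 mm long (x) x 11 mm wide (y) x 10 mm thick (z), 13 g; starts lying lengthwise in the red tray, if present; this point is its centre.
- strip4_c (a point): yellow painted strip 140 mm long (x) x 11 mm wide (y) x 10 mm thick (z), 13 g; starts lying lengthwise in the white tray, if present; this point is its centre.
- strip5_c (a point): yellow painted strip 140 mm long (x) x 11 mm wide (y) x 10 mm thick (z), 13 g; starts lying lengthwise in the white tray, if present; this point is its centre.
- strip6_c (a point): yellow painted strip 140 mm long (x) x 11 mm wide (y) x 10 mm thick (z), 13 g; starts lying lengthwise in the white tray, if present; this point is its centre.
- paint_jar1: paint jar with red label, 62 mm across, 75 mm high; bystander, leave it alone; origin at the centre of its underside
- paint_jar2: paint jar with blue label, 62 mm across, 75 mm high; bystander, leave it alone; origin at the centre of its underside
- tape_roll: roll of cream tape lying flat, 90 mm across, 24 mm high; bystander, leave it alone; origin at the centre of its underside
- paint_brush: paint brush 190 mm long, lying; bystander, leave it alone; origin at its underside, lies along x
- mallet: wooden mallet 220 mm long, lying; bystander, leave it alone; origin at its underside, lies along x
- pot: small blue pot 70 mm across, 60 mm high; bystander, leave it alone; origin at the centre of its underside
Things that resemble listed ones, but are neither listed nor needed, are in the scene too. What is shaped like the part that bears strip5_c but black is not meant. What is shaped like the part that bears red_tray_grip but blue is not meant.

How it is judged:
At the end, for the whole second after the job is handed in: Every strip lies wholly inside the box (its centre within the box outline and below 65 mm); each tray stands upright on the mat of its own colour, middle within 35 mm of the mat's middle, lengthwise within 0.3 rad either way round, released and at rest; the cover is shut to within 8 mm (x of strip1_c in the frame of strip_box between -0.13 and 0.13 m and y of strip1_c in the frame of strip_box between -0.055 and 0.055 m and z of strip1_c in the frame of strip_box between 0 and 0.065 m and x of strip2_c in the frame of strip_box between -0.13 and 0.13 m and y of strip2_c in the frame of strip_box between -0.055 and 0.055 m and z of strip2_c in the frame of strip_box between 0 and 0.065 m and x of strip3_c in the frame of strip_box between -0.13 and 0.13 m and y of strip3_c in the frame of strip_box between -0.055 and 0.055 m and z of strip3_c in the frame of strip_box between 0 and 0.065 m and x of strip4_c in the frame of strip_box between -0.13 and 0.13 m and y of strip4_c in the frame of strip_box between -0.055 and 0.055 m and z of strip4_c in the frame of strip_box between 0 and 0.065 m and x of strip5_c in the frame of strip_box between -0.13 and 0.13 m and y of strip5_c in the frame of strip_box between -0.055 and 0.055 m and z of strip5_c in the frame of strip_box between 0 and 0.065 m and x of strip6_c in the frame of strip_box between -0.13 and 0.13 m and y of strip6_c in the frame of strip_box between -0.055 and 0.055 m and z of strip6_c in the frame of strip_box between 0 and 0.065 m and horizontal distance between red_tray_grip and red_mat below 0.035 m and angle between the x axis of red_tray_grip and the x axis of red_mat, either way round below 0.3 rad and angle between each of red_tray_grip, white_tray_grip's own z axis and vertical below 0.1 rad and height (world z) of each of red_tray_grip, white_tray_grip below 0.075 m and contact force between the fingers and red_tray below 0.1 N and linear speed of each of red_tray, white_tray below 0.02 m/s and horizontal distance between white_tray_grip and white_mat below 0.035 m and angle between the x axis of white_tray_grip and the x axis of white_mat, either way round below 0.3 rad and contact force between the fingers and white_tray below 0.1 N and value of joint cover below 0.008 m); the robot touches nothing.
It fails at once if the fingers touch a strip (the paint is fresh) (contact force between the fingers and strip1 above 0.3 N or contact force between the fingers and strip2 above 0.3 N or contact force between the fingers and strip3 above 0.3 N or contact force between the fingers and strip4 above 0.3 N or contact force between the fingers and strip5 above 0.3 N or contact force between the fingers and strip6 above 0.3 N).
It fails at once if a bystander (jar, tape, brush, mallet or pot) is shifted by more than 30 mm (distance of any of paint_jar1, paint_jar2, tape_roll, paint_brush, mallet, pot from where it was at the start of the episode above 0.03 m).
Of strip1, strip2, strip3 only 1 to 3 are there at a start; the rules pass over those that are not, and their reading is None.
Of strip4, strip5, strip6 only 1 to 3 are there at a start; the rules pass over those that are not, and their reading is None.
At some moment in a run one of red_tray, white_tray may be knocked a few centimetres aside while the robot is not near it.
It also fails if it takes over 200 s, if anything falls off the work surface, if the arm or the gripper's body presses on something with over 40 N, if the wrist force passes 120 N, or if a joint passes its speed limit or range.

## Robot

A 7-joint arm with a two-finger parallel gripper is mounted at the origin on the work surface. World frame = base frame: x ahead of the robot, y to its left, z up, the work surface at z = 0. Lengths are in m, angles in rad, forces in N, time in s.
With the tool pointing down it reaches from about 0.4 to 0.85 m from the base axis. Payload 4.5 kg.
Tool frame: the origin (TCP) lies at the very end of the fingers, on their centre line; the grasp point (between the pads) lies 19 mm behind it; y points along the fingers, x is the direction in which the jaws open and shut, and the axes are right-handed (so a half turn about y gives the same grasp; the last joint's range is limited). The gripper opens to 88 mm and grips with 3 to 60 N. Pads are 18 mm wide; open, the fingers measure 123 mm over their backs; the gripper's body (75 mm by 187 mm) begins 45 mm behind the grasp point.
Start: joints at [1.179, 0.689, -0.195, 1.565, 0.157, 0.902, -0.215], TCP at [0.258, -0.569, 0.239] pointing down, gripper open.
Joint ranges: [-3.01, 3.01], [-0.46, 2.08], [-1.47, 1.51], [0.13, 2.56], [-1, 4.14], [0.04, 2.09], [-2.66, 2.66]. Speed limits (rad/s): [2.57, 2.57, 3.14, 3.14, 3.14, 3.14, 3.14].

## Interface

Orientations are given as a unit quaternion [x, y, z, w].
In Python, from plant import r gives the robot as it stands.
- The arm moves only by the shell command python3 -m inch 'ROWS' [OPENING] [FORCE]. ROWS is JSON, a list of rows, each a list of 6 numbers: the shift along the tool's x, y, z in mm, then the turn, a rotation vector about the tool's x, y, z in rad. In form: [[x, y, z, ax, ay, az], ...]. A call has 1 to 12 rows; each row shifts and turns the commanded pose from where the row before left it, along the tool's axes as they then stand; what a row does not reach is not made up. A row lasts 1/12 s, in which the tool goes at most 41.7 mm and 7.16 degrees, less where a joint would pass 70% of its speed; a pose out of reach is approached as far as the arm can. A call is refused whole if a number of a shift passes 41.7 or a number of a turn 0.125, either way. A call with a gripper value outside its range is refused whole. OPENING is the finger opening in mm, from 0 to 88.1, set as the call begins (- or left out, the last holds). The fingers move at their own pace and stop on an object; FORCE is the grip in N (left out, the last holds). Time passes only in rows, so rows that do not move let the fingers close. It gives the time, the measured TCP pose, the force and the opening at its end, in the units of the state.
- r.get_state(): the state, without advancing time (a new reading comes with each control period).
- r.snapshot(name): name is "scene" or "top" or "wrist"; returns a dict with "img" (480x640x3 uint8, red, green, blue), "range_z" (480x640 float32, m along the optical axis (not along the pixel's ray), 0 where there is no reading), "mtx" (3x3 intrinsics, pixels), "camera_from_world" (4x4, takes a point from world to camera coordinates); the wrist camera has in their place "tool_from_camera" (4x4, takes a point from camera to tool coordinates, whose origin is the TCP and whose axes are the tool frame's). Camera axes: x right, y down, z forward; pixel columns grow to the right and rows downward; lengths in m; the calibration is good to about 2 mm. A picture is of the moment at which its call begins: read the wrist's pose just before it.
- r.finish_job(): hands the job in, once; it reports no verdict.
The state is a dict: "clock": time; "q": joint angles; "qd": joint speeds; "joint_torque": joint torques, N m; "tool_pos": TCP position; "eef_rot": TCP orientation; "contact_force": force on the tool from outside, world axes, zero at the start; "moment": the same for the moment, N m; "opening": opening from 0.0 (shut) to 1.0 (fully open).
Only numpy, scipy, OpenCV 4.12 (cv2) and the standard library are available. Lean on these libraries where they do the work, as an engineer would, in place of code of your own. Each camera call takes 0.05 s, during which the arm holds its last target.

## Working session

There is one attempt and no reset: what is moved stays moved. The work goes in short steps, Python scripts to look and compute and a shell command to move; the robot and the scene stay as the last step left them, time stands still between calls to the robot, and variables do not carry over. Pictures are saved under pics/ and viewed, and the job is handed in when it is done.

```bash
ls -la; mkdir -p pics
cat > h.py <<'E'
import numpy as np, cv2
from plant import r
def snap(n,save=None):
    s=r.snapshot(n)
    if save: cv2.imwrite('pics/'+save+'.png',cv2.cvtColor(s['img'],cv2.COLOR_RGB2BGR))
    return s
E
python3 - <<'E'
from h import *
for n in ('scene','top','wrist'):
    s=snap(n,n+'0')
    print(n,s['mtx'].tolist(), s.get('camera_from_world',s.get('tool_from_camera')).round(4).tolist())
np.set_printoptions(precision=4,suppress=True)
print(r.get_state())
E
```

```text
total 12
drwxr-xr-x  3 agent agent 4096 Dec  7 14:46 .
drwxr-xr-x 23 root  root  4096 Dec  7 14:46 ..
drwxr-xr-x  2 agent agent 4096 Dec  7 14:46 pics
scene [[558.2724564392919, 0.0, 324.82703346981464], [0.0, 558.2724564392919, 237.25429646969397], [0.0, 0.0, 1.0]] [[-0.1069, 0.9941, 0.0178, 0.0321], [0.6463, 0.0831, -0.7586, -0.2628], [-0.7556, -0.0696, -0.6514, 1.7837], [0.0, 0.0, 0.0, 1.0]]
top [[449.3474131975416, 0.0, 315.60875041206293], [0.0, 449.3474131975416, 238.91101588817142], [0.0, 0.0, 1.0]] [[-0.024, -0.9996, 0.0149, 0.0209], [-0.9878, 0.0215, -0.1544, 0.5388], [0.154, -0.0184, -0.9879, 0.9758], [0.0, 0.0, 0.0, 1.0]]
wrist [[367.54519621194567, 0.0, 326.34402619669277], [0.0, 367.54519621194567, 236.78962046229287], [0.0, 0.0, 1.0]] [[1.0, 0.0008, -0.0001, -0.0002], [0.0004, -0.2899, 0.9571, -0.1457], [0.0007, -0.9571, -0.2899, 0.0743], [0.0, 0.0, 0.0, 1.0]]
{'clock': 0.15, 'q': array([ 1.1788,  0.6898, -0.1945,  1.5661,  0.1573,  0.9025, -0.2151]), 'qd': array([ 0.    , -0.0016, -0.0021, -0.0044, -0.    , -0.0008, -0.    ]), 'joint_torque': array([ -0.0014, -52.7857,  -1.2685, -15.3586,  -0.0525,   0.0039,
         0.0001]), 'tool_pos': array([ 0.2579, -0.5688,  0.2381]), 'eef_rot': array([-0.5941,  0.3835, -0.3826,  0.5946]), 'contact_force': array([ 0.8083, -0.0164,  1.0218]), 'moment': array([-0.0308, -0.0364,  0.0098]), 'opening': 0.9986525884978091}
```

View pics/scene0.png

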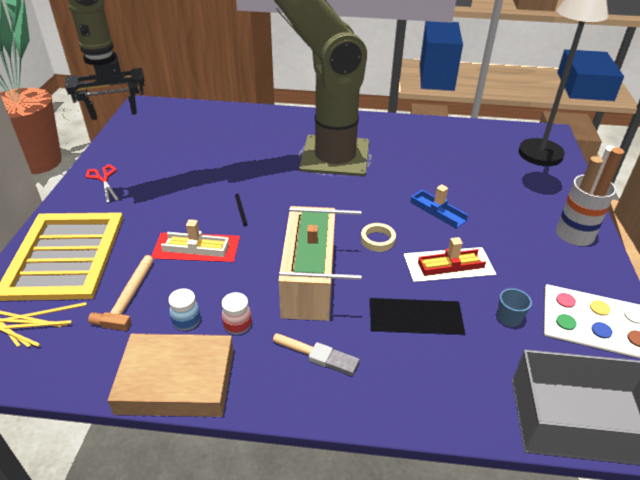

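View pics/top0.png

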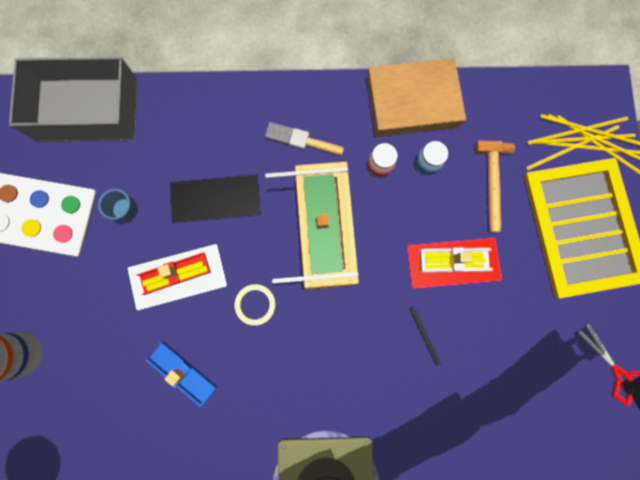

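View pics/wrist0.png

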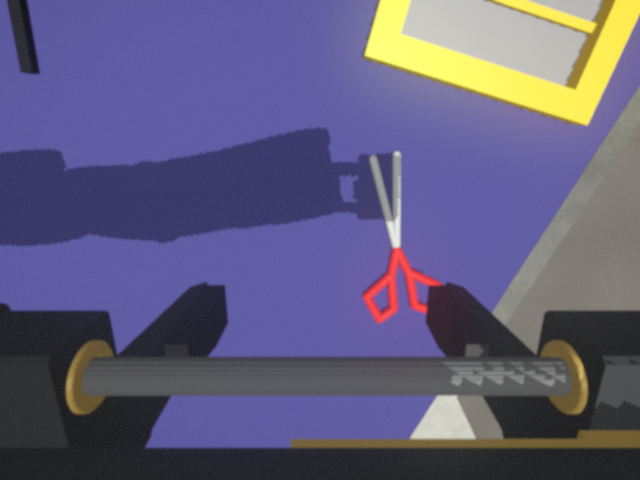

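The scene view shows the box at (310,260). The red tray is on the white mat at (450,260) and the white tray is on the red mat at (195,243). Look-alikes are the blue tray at (438,208) and the black strip at (241,209); the task excludes both by colour. Next I'll enlarge the trays and measure.

```bash
cat >> h.py <<'E'
def ray(s,uv,z):
    """pixels->world points on plane z"""
    M=s['camera_from_world']; R=M[:3,:3]; t=M[:3,3]
    uv=np.atleast_2d(np.asarray(uv,float)); d=np.c_[uv,np.ones(len(uv))]@np.linalg.inv(s['mtx']).T@R
    o=-R.T@t; k=(z-o[2])/d[:,2]; return o+d*k[:,None]
def cloud(s):
    v,u=np.mgrid[:480,:640]; Z=s['range_z']
    P=np.stack([u,v,np.ones_like(u)],-1)@np.linalg.inv(s['mtx']).T*Z[...,None]
    if 'camera_from_world' in s:
        M=s['camera_from_world']; P=(P-M[:3,3])@M[:3,:3]
    else:
        from scipy.spatial.transform import Rotation as Ro
        T=s['tool_from_camera'];st=r.get_state(); R=Ro.from_quat(st['eef_rot']).as_matrix()
        P=(P@T[:3,:3].T+T[:3,3])@R.T+st['tool_pos']
    P[Z==0]=np.nan
    return P
def hsv(s): return cv2.cvtColor(s['img'],cv2.COLOR_RGB2HSV)
def rect(xy):
    (c,(w,h),a)=cv2.minAreaRect(np.asarray(xy,np.float32))
    if w<h: w,h,a=h,w,a+90
    return np.array(c),w,h,np.radians(a)
E
python3 - <<'E'
from h import *
t=snap('top'); s=snap('scene')
def crop(s,u0,v0,u1,v1,k,n): cv2.imwrite('pics/'+n+'.png',cv2.cvtColor(cv2.resize(s['img'][v0:v1,u0:u1],None,fx=k,fy=k,interpolation=cv2.INTER_CUBIC),cv2.COLOR_RGB2BGR))
a=t['img'][235:315,120:240];b=t['img'][225:305,395:515];c=s['img'][230:290,400:500];d=s['img'][210:270,145:245]
o=[cv2.resize(x,(400,280),interpolation=cv2.INTER_CUBIC) for x in(a,b,c,d)]
cv2.imwrite('pics/crop1.png',cv2.cvtColor(np.vstack([np.hstack(o[:2]),np.hstack(o[2:])]),cv2.COLOR_RGB2BGR))
E
```

```text
(no output)
```

View pics/crop1.png

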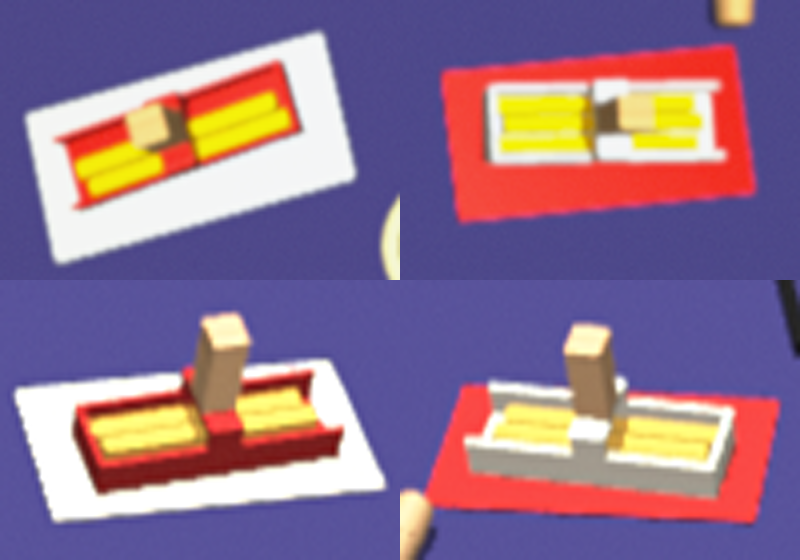

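The red tray holds 2 strips with its mouth toward world +y. The white tray holds 3, mouth toward −y. Now the poses.

```bash
cat > meas.py <<'E'
from h import *
from scipy.spatial.transform import Rotation as Ro
np.set_printoptions(precision=4,suppress=True)
def world(s,mask,z,roi):
    u0,v0,u1,v1=roi; m=np.zeros_like(mask); m[v0:v1,u0:u1]=mask[v0:v1,u0:u1]
    n,l,st,_=cv2.connectedComponentsWithStats(m.astype(np.uint8))
    k=1+np.argmax(st[1:,4]); v,u=np.nonzero(l==k); return ray(s,np.c_[u,v],z)[:,:2]
E
python3 - <<'E'
from meas import *
t=snap('top'); H=hsv(t); P=cloud(t)
h,S,V=[H[...,i].astype(int) for i in range(3)]
red=((h<8)|(h>172))&(S>150)&(V>80); white=(S<60)&(V>150); black=(V<50); green=(h>50)&(h<90)&(S>80); wood=(h>8)&(h<25)&(S>50)&(V>120); blue=(h>100)&(h<115)&(S>150)
print('redmat',rect(world(t,red,.003,(400,225,515,300))))
print('whitemat',rect(world(t,white,.003,(120,235,240,315))))
print('blackmat',rect(world(t,black,.003,(150,160,270,230))))
print('cover',rect(world(t,green,.125,(280,150,370,300))))
print('knob',rect(world(t,wood,.161,(310,205,337,235))))
print('lid',rect(world(t,(wood|green),.120,(290,150,362,300))))
for n,roi in(('redblk',(150,255,190,285)),('whiteblk',(440,245,480,275))):
    m=(P[...,2]>.07)&(P[...,2]<.1); u0,v0,u1,v1=roi
    q=P[v0:v1,u0:u1][m[v0:v1,u0:u1]]; print(n,len(q),q.mean(0),rect(q[:,:2]))
    w=world(t,wood,.085,roi);print(rect(w))
m=(P[...,2]>.015)&(P[...,2]<.045)
for n,roi in(('redtray',(120,235,240,315)),('whitetray',(395,225,515,305))):
    u0,v0,u1,v1=roi; q=P[v0:v1,u0:u1][m[v0:v1,u0:u1]]; print(n,len(q),q.mean(0),rect(q[:,:2]))
q=P[150:300,290:365].reshape(-1,3);z=q[:,2];q=q[(z>.112)&(z<.135)];print('lid depth',q.mean(0),rect(q[:,:2]))
print('tool axes',Ro.from_quat(r.get_state()['eef_rot']).as_matrix())
E
```

```text
redmat (array([ 0.4826, -0.3147]), 0.20907501876354218, 0.10005014389753342, np.float64(1.6391680234839616))
whitemat (array([0.4645, 0.3309]), 0.21410970389842987, 0.10527931898832321, np.float64(1.815456491990407))
blackmat (array([0.6766, 0.3213]), 0.08600267767906189, 0.04395977035164833, np.float64(2.1902946677195945))
cover (array([ 0.5602, -0.0046]), 0.20370827615261078, 0.06272326409816742, np.float64(0.05980481928855205))
knob (array([ 0.5597, -0.004 ]), 0.0225291159003973, 0.022150171920657158, np.float64(3.12034888389034))
lid (array([ 0.5611, -0.0047]), 0.20481322705745697, 0.06306347250938416, np.float64(0.05980479848260604))
redblk 136 [0.4719 0.334  0.0828] (array([0.4724, 0.3347]), 0.02279028668999672, 0.02237716130912304, np.float64(1.8660167550883728))
(array([0.467, 0.337]), 0.04272490367293358, 0.039966098964214325, np.float64(1.194498988459698))
whiteblk 135 [ 0.4881 -0.3124  0.0831] (array([ 0.488 , -0.3133]), 0.02319670096039772, 0.022157032042741776, np.float64(1.5517448713047968))
(array([ 0.4808, -0.3013]), 0.04429822042584419, 0.035126056522130966, np.float64(1.6151949089801516))
redtray 842 [0.4624 0.3136 0.0231] (array([0.4623, 0.2918]), 0.24985598027706146, 0.1228603646159172, np.float64(1.3445775701075329))
whitetray 905 [ 0.4923 -0.3141  0.0226] (array([ 0.5136, -0.3293]), 0.1925833821296692, 0.10293322801589966, np.float64(1.589111776105861))
lid depth [ 0.5574 -0.0115  0.1222] (array([0.5609, 0.0016]), 0.2606849670410156, 0.13877497613430023, np.float64(0.05604504336298385))
tool axes [[ 0.4131 -0.0003  0.9107]
 [-0.9107  0.0005  0.4131]
 [-0.0005 -1.     -0.    ]]
```

```bash
cat >> meas.py <<'E'
def R_from(zaz,tilt=0):
    """tool down, tool z at azimuth zaz (rad); tilt = turn about tool x"""
    z=np.array([np.cos(zaz),np.sin(zaz),0]);y=np.array([0,0,-1.]);x=np.cross(y,z)
    return np.c_[x,y,z]@Ro.from_rotvec([tilt,0,0]).as_matrix()
def need(p,zaz,tilt=0):
    st=r.get_state();R=Ro.from_quat(st['eef_rot']).as_matrix();T=R_from(zaz,tilt)
    print('clk %.2f'%st['clock'],'pos',st['tool_pos'],'q',st['q'].round(2),'open',round(st['opening']*88.1,1),'F',st['contact_force'].round(1))
    print('shift(mm, now axes)',((np.asarray(p)-st['tool_pos'])@R*1000).round(1),'shift(target axes)',((np.asarray(p)-st['tool_pos'])@T*1000).round(1),'turn',Ro.from_matrix(R.T@T).as_rotvec().round(3))
def trays(t,names=('red','white'),rois=None):
    H=hsv(t);P=cloud(t);h,S,V=[H[...,i].astype(int) for i in range(3)]
    wood=(h>8)&(h<25)&(S>50)&(V>120)
E
python3 - <<'E'
from meas import *
t=snap('top'); H=hsv(t);h,S,V=[H[...,i].astype(int) for i in range(3)]; P=cloud(t)
black=(V<70)&(P[...,2]<.02)
print('blackmat',rect(world(t,black,.003,(160,165,270,230))))
yel=(h>20)&(h<35)&(S>120)
red=((h<8)|(h>172))&(S>150)
for z in(.02,):
  print('redtray',rect(world(t,red|yel,z,(135,245,215,297))))
  print('red yellow PCA')
  for roi in((135,245,215,297),(415,240,500,280)):
    m=np.zeros_like(yel);u0,v0,u1,v1=roi;m[v0:v1,u0:u1]=yel[v0:v1,u0:u1]
    v,u=np.nonzero(m);w=ray(t,np.c_[u,v],.013)[:,:2];print(rect(w),w.mean(0))
  k=(~red)&(V>0);print('whitetray',rect(world(t,(~red),z,(418,240,490,280))))
need([.560,-.004,.24],.058)
E
```

```text
blackmat (array([0.6486, 0.2456]), 0.20567406713962555, 0.09462124854326248, np.float64(1.6400703066224696))
redtray (array([0.4732, 0.3308]), 0.1502155214548111, 0.04942341521382332, np.float64(1.8811073576682251))
red yellow PCA
(array([0.4736, 0.3355]), 0.14604409039020538, 0.042609430849552155, np.float64(1.8748033557623849)) [0.4659 0.3313]
(array([ 0.4882, -0.3144]), 0.1408141404390335, 0.03501554951071739, np.float64(1.548643220741236)) [ 0.4879 -0.3062]
whitetray (array([ 0.4876, -0.3117]), 0.16269321739673615, 0.057956475764513016, np.float64(1.5488177909506906))
clk 0.35 pos [ 0.2581 -0.5691  0.2386] q [ 1.18  0.69 -0.19  1.57  0.16  0.9  -0.22] open 87.8 F [-0.2 -0.6 -0.1]
shift(mm, now axes) [-389.9   -1.3  508.3] shift(target axes) [-546.6   -1.4  334.1] turn [ 0.     0.368 -0.   ]
```

```bash
python3 -m inch '[[-24,0,32,0,0,0],[-24,0,32,0,0,0],[-24,0,32,0,0,0],[-24,0,32,0,0,0],[-24,0,32,0,0,0],[-24,0,32,0,0,0],[-24,0,32,0,0,0],[-24,0,32,0,0,0],[-24,0,32,0,0,0],[-24,0,32,0,0,0],[-24,0,32,0,0,0],[-24,0,32,0,0,0]]' 50; python3 -c "
from meas import *
need([.560,-.004,.24],.058)"
```

```text
clock: 1.35
tool_pos: [0.4897, -0.1465, 0.2389]
eef_rot: [-0.594, 0.383, -0.383, 0.594]
contact_force: [0.1, -0.9, 0.2]
opening: 0.569
clk 1.35 pos [ 0.4897 -0.1465  0.2389] q [ 0.29  0.54 -0.15  1.91  0.12  0.7  -1.07] open 50.1 F [ 0.1 -0.9  0.2]
shift(mm, now axes) [-100.7   -1.1  122.9] shift(target axes) [-138.2   -1.1   78.5] turn [-0.     0.368  0.   ]
```

```bash
python3 -m inch '[[-25,0,31,0,0,0],[-25,0,31,0,0,0],[-25,0,31,0,0,0],[-25,0,30,0,0,0],[0,0,0,0,0.123,0],[0,0,0,0,0.123,0],[0,0,0,0,0.122,0],[0,0,0,0,0,0],[0,0,0,0,0,0]]' 50; python3 -c "
from meas import *
need([.560,-.004,.131],.058); s=snap('wrist','w1'); P=cloud(s); H=hsv(s)
m=(P[...,2]>.155)&(P[...,2]<.17); q=P[m]; print(len(q),q.mean(0) if len(q) else 0, rect(q[:,:2]) if len(q) else 0)"
```

```text
clock: 2.1
tool_pos: [0.5596, -0.0063, 0.2387]
eef_rot: [0.515, -0.484, 0.485, -0.515]
contact_force: [0.4, 0.1, -0.3]
opening: 0.566
clk 2.10 pos [ 0.5596 -0.0063  0.2387] q [-0.06  0.6  -0.02  1.77  0.01  0.77 -1.59] open 49.8 F [ 0.4  0.1 -0.3]
shift(mm, now axes) [ -2.4 107.7   0.5] shift(target axes) [ -2.3 107.7   0.5] turn [0.    0.003 0.   ]
1195 [ 0.561  -0.0039  0.1605] (array([ 0.5603, -0.0041]), 0.022883517667651176, 0.021812833845615387, np.float64(0.05657619835883254))
```

View pics/w1.png

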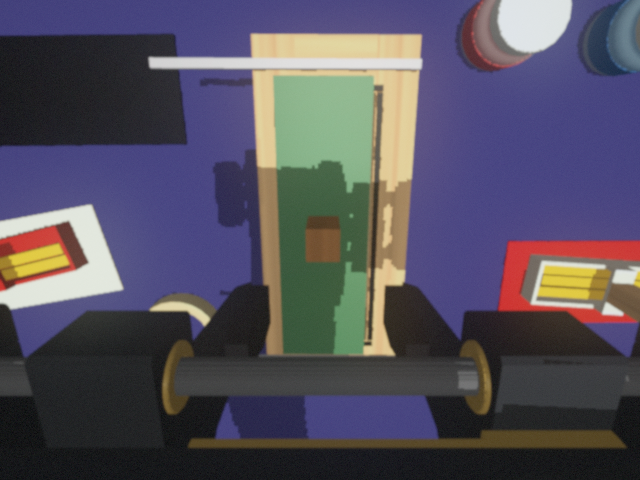

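The wrist view shows the knob at (322,240). The cover looks a little off the lid's middle: cover 278–371 px against lid 258–413 px at row 200. I'll measure the box itself from the lid edges.

Run:
```python
from meas import *
s=snap('wrist'); P=cloud(s);H=hsv(s);h,S,V=[H[...,i].astype(int) for i in range(3)]
c,si=np.cos(.0565),np.sin(.0565)
Q=P.copy();Q[...,:2]=(P[...,:2]-[.5603,-.0041])@np.array([[c,-si],[si,c]])
m=(Q[...,2]>.112)&(Q[...,2]<.135)&(np.abs(Q[...,1])<.1)
green=(h>50)&(h<90)&(S>80)
for x in(-.07,-.04,0,.03,.05,.07):
    k=m&(abs(Q[...,0]-x)<.004)
    y=Q[...,1][k]; g=Q[...,1][k&green]; b=Q[...,1][k&(V<50)]
    print(x,'lid',np.percentile(y,[.5,99.5]),'cover',np.percentile(g,[.5,99.5]),'blk',np.percentile(b,[2,98]) if len(b) else 0)
k=m&(abs(Q[...,1])<.02);print('x ext',np.percentile(Q[...,0][k],[.3,99.7]), 'green x',np.percentile(Q[...,0][k&green],[.3,99.7]))
t=snap('top');P=cloud(t);Q=P.copy();Q[...,:2]=(P[...,:2]-[.5603,-.0041])@np.array([[c,-si],[si,c]])
m=(Q[...,2]>.112)&(Q[...,2]<.127)&(abs(Q[...,1])<.09)&(abs(Q[...,0])<.16)
for x in (-.09,.09):print('top lid y',np.percentile(Q[...,1][m&(abs(Q[...,0]-x)<.02)],[.5,99.5]))
print('top x',np.percentile(Q[...,0][m&(abs(Q[...,1])<.02)],[.5,99.5]))
```

```text
-0.07 lid [-0.0474  0.0418] cover [-0.03    0.0316] blk 0
-0.04 lid [-0.0625  0.0467] cover [-0.0188  0.0315] blk 0
0 lid [-0.0625  0.0465] cover [-0.0309  0.0311] blk [-0.0378 -0.0378]
0.03 lid [-0.0625  0.0463] cover [-0.0304  0.0287] blk 0
0.05 lid [-0.0624  0.0466] cover [-0.0039  0.003 ] blk 0Traceback (most recent call last):
  File "<stdin>", line 10, in <module>
    return _quantile_unchecked(
        a, q, axis, out, overwrite_input, method, keepdims, weights)
    return _ureduce(a,
                    func=_quantile_ureduce_func,
    ...<5 lines>...
                    overwrite_input=overwrite_input,
                    method=method)
    r = func(a, **kwargs)
    result = _quantile(arr,
                       quantiles=q,
    ...<2 lines>...
                       out=out,
                       weights=wgt)
    slices_having_nans = np.isnan(arr[-1, ...])
                                  ~~~^^^^^^^^^
IndexError: index -1 is out of bounds for axis 0 with size 0
```

The lid centre is about 8 mm to −y of the knob, so the cover starts about 8 mm open. The box origin is near (0.561, −0.012). Now I'll grasp the knob.

```bash
python3 -m inch '[[-2,20,0.5,0,0.003,0],[0,30,0,0,0,0],[0,30,0,0,0,0],[0,20,0,0,0,0],[0,7.5,0,0,0,0],[0,0,0,0,0,0]]' 50; python3 -m inch '[[0,0,0,0,0,0],[0,0,0,0,0,0],[0,0,0,0,0,0],[0,0,0,0,0,0],[0,0,0,0,0,0]]' 0 30; python3 -c "
from meas import *
need([.5603-.0565*.062,-.0041+.062,.131],.058)"
```

```text
clock: 2.7
tool_pos: [0.5589, -0.0046, 0.1297]
eef_rot: [0.515, -0.487, 0.485, -0.513]
contact_force: [0.2, 0.3, 0.2]
opening: 0.566
clock: 3.12
tool_pos: [0.5607, -0.0043, 0.1323]
eef_rot: [-0.513, 0.486, -0.487, 0.514]
contact_force: [-0.4, -0.4, 4.1]
opening: 0.249
clk 3.12 pos [ 0.5607 -0.0043  0.1323] q [-0.06  0.75 -0.02  1.86  0.02  0.52 -1.61] open 21.9 F [-0.4 -0.4  4.1]
shift(mm, now axes) [-62.4   1.3  -0.5] shift(target axes) [-62.4   1.3  -0.3] turn [-0.002 -0.003  0.   ]
```

Knob gripped (21.9 mm). I'll slide it about 62 mm toward +y, which is −x in tool axes.

```bash
python3 -m inch '[[-6,0,0,0,0,0],[-8,0,0,0,0,0],[-8,0,0,0,0,0],[-8,0,0,0,0,0],[-8,0,0,0,0,0],[-8,0,0,0,0,0],[-8,0,0,0,0,0],[-7,0,0,0,0,0],[-1,0,0,0,0,0],[0,0,0,0,0,0]]'; python3 -m inch '[[0,0,0,0,0,0],[0,0,0,0,0,0],[0,0,0,0,0,0],[0,-20,0,0,0,0],[0,-30,0,0,0,0],[0,-35,0,0,0,0],[0,-35,0,0,0,0],[0,0,0,0,0,0]]' 50;  python3 -c "
from meas import *
need([.5603,-.0041+.062,.131],.058); snap('wrist','w2');snap('top','t2')"
```

```text
clock: 3.95
tool_pos: [0.5571, 0.058, 0.1322]
eef_rot: [-0.513, 0.485, -0.486, 0.514]
contact_force: [-1.4, -0.6, 7.0]
opening: 0.249
clock: 4.62
tool_pos: [0.5604, 0.0581, 0.2573]
eef_rot: [-0.51, 0.484, -0.489, 0.517]
contact_force: [1.2, -0.7, -0.9]
opening: 0.567
clk 4.62 pos [0.5604 0.0581 0.2573] q [-0.19  0.58  0.01  1.75 -0.01  0.8  -1.7 ] open 50.0 F [ 1.2 -0.7 -0.9]
shift(mm, now axes) [  0.3 126.3  -1.6] shift(target axes) [  0.2 126.3  -0.1] turn [-0.012 -0.004 -0.001]
```

View pics/w2.png

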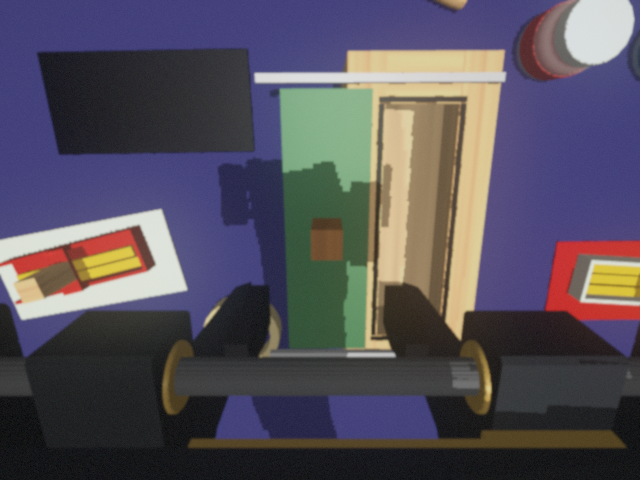

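The cover is open and the slot is clear, with its outline running from (383,103) to (463,103) at the far end. I'll measure the slot and plan the red pick.

```bash
cat >> meas.py <<'E'
def wray(s,uv,z):
    st=r.get_state();R=Ro.from_quat(st['eef_rot']).as_matrix();T=s['tool_from_camera']
    Rc=R@T[:3,:3];o=R@T[:3,3]+st['tool_pos'];uv=np.atleast_2d(np.asarray(uv,float))
    d=np.c_[uv,np.ones(len(uv))]@np.linalg.inv(s['mtx']).T@Rc.T;return o+d*((z-o[2])/d[:,2])[:,None]
E
python3 - <<'E'
from meas import *
s=snap('wrist');P=cloud(s);H=hsv(s);h,S,V=[H[...,i].astype(int) for i in range(3)]
c,si=np.cos(.0565),np.sin(.0565);B=np.array([.5608,-.0121])
f=lambda p:(p[...,:2]-B)@np.array([[c,-si],[si,c]])
# black outline columns per row
for v in (130,160,200,280,300):
    u=np.nonzero((V[v,360:480]<45))[0]+360
    print(v,u, f(wray(s,np.c_[u,0*u+v],.12))[:,1].round(4))
for u in(420,430):
    vv=np.nonzero(V[80:130,u]<45)[0]+80; print(u,vv,f(wray(s,np.c_[0*vv+u,vv],.12))[:,0])
Q=f(P);m=(P[...,2]>.115)&(P[...,2]<.123)
for x in(-.05,0,.05,.08):
  y=Q[...,1][m&(abs(Q[...,0]-x)<.005)];y=y[abs(y)<.07];print(x,np.percentile(y,[.5,99.5]))
y=Q[...,0][m&(abs(Q[...,1]+.045)<.006)];y=y[abs(y)<.15];print('x far',np.percentile(y,[.5,99.5]))
t=snap('top');H=hsv(t);h,S,V=[H[...,i].astype(int) for i in range(3)];wood=(h>8)&(h<28)&(S>50)&(V>100)
Q=f(cloud(t));z=cloud(t)[...,2];k=(z>.112)&(z<.127)&(abs(Q[...,1]+.045)<.007)&(abs(Q[...,0])<.16);print('x top',np.percentile(Q[...,0][k],[.5,99.5]))
need([.4715,.3345,.15],1.875)
need([.4715,.3345,.15],1.875-np.pi)
E
```

```text
130 [] []
160 [] []
200 [] []
280 [] []
300 [] []
420 [] []
430 [] []
-0.05 [-0.0549  0.0686]
0 [-0.0548  0.0571]
0.05 [-0.0546  0.0694]
0.08 [-0.0548  0.0694]
x far [-0.097   0.1279]
x top [-0.0046  0.1308]
clk 4.82 pos [0.5556 0.0575 0.2501] q [-0.19  0.58  0.01  1.76 -0.01  0.8  -1.7 ] open 50.0 F [ 0.  -0.3 -0.5]
shift(mm, now axes) [-281.2  100.2  -68.5] shift(target axes) [  2.7 100.1 289.4] turn [ 0.002 -1.82  -0.002]
clk 4.82 pos [0.5556 0.0575 0.2501] q [-0.19  0.58  0.01  1.76 -0.01  0.8  -1.7 ] open 50.0 F [ 0.  -0.3 -0.5]
shift(mm, now axes) [-281.2  100.2  -68.5] shift(target axes) [  -2.7  100.1 -289.4] turn [0.002 1.322 0.002]
```

View pics/t2.png

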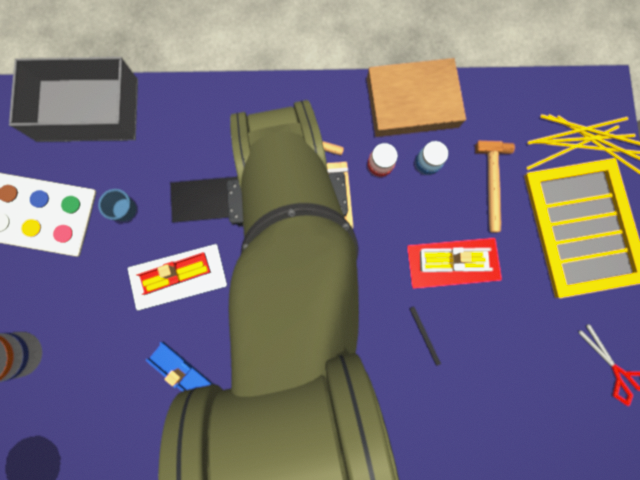

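```bash
python3 -m inch '[[-35,0,-8.5,0,0,0],[-35,0,-8.5,0,0,0],[-35,0,-8.5,0,0,0],[-35,0,-8.5,0,0,0],[-35,0,-8.5,0,0,0],[-35,0,-8.5,0,0,0],[-35,0,-8.5,0,0,0],[-36,0,-9,0,0,0],[0,0,0,0,-0.12,0],[0,0,0,0,-0.12,0],[0,0,0,0,-0.12,0],[0,0,0,0,-0.12,0]]' 60; python3 -m inch '[[0,0,0,0,-0.12,0],[0,0,0,0,-0.12,0],[0,0,0,0,-0.12,0],[0,0,0,0,-0.12,0],[0,0,0,0,-0.12,0],[0,0,0,0,-0.12,0],[0,0,0,0,-0.12,0],[0,0,0,0,-0.12,0],[0,0,0,0,-0.12,0],[0,0,0,0,-0.12,0],[0,0,0,0,-0.12,0],[0,0,0,0,0,0]]'; python3 -c "
from meas import *
need([.472,.3345,.048],1.875)
s=snap('wrist','w3');P=cloud(s);z=P[...,2];q=P[(z>.075)&(z<.095)&(abs(P[...,0]-.47)<.05)&(abs(P[...,1]-.335)<.05)];print(len(q),q.mean(0),rect(q[:,:2]))"
```

```text
clock: 5.82
tool_pos: [0.4716, 0.334, 0.249]
eef_rot: [0.617, -0.348, 0.347, -0.614]
contact_force: [-0.2, -1.0, -0.2]
opening: 0.678
clock: 6.82
tool_pos: [0.4719, 0.3335, 0.2491]
eef_rot: [0.7, 0.1, -0.103, -0.699]
contact_force: [-0.1, 1.0, -0.0]
opening: 0.677
clk 6.82 pos [0.4719 0.3335 0.2491] q [-0.41  0.65 -0.49  1.69  0.37  0.91 -0.76] open 59.6 F [-0.1  1.  -0. ]
shift(mm, now axes) [  1.2 201.1   1. ] shift(target axes) [  0.4 201.1   0.9] turn [ 0.001 -0.017 -0.004]
690 [0.472  0.3373 0.0846] (array([0.472 , 0.3366]), 0.02252262644469738, 0.021780604496598244, np.float64(1.8663094032026588))
```

View pics/w3.png

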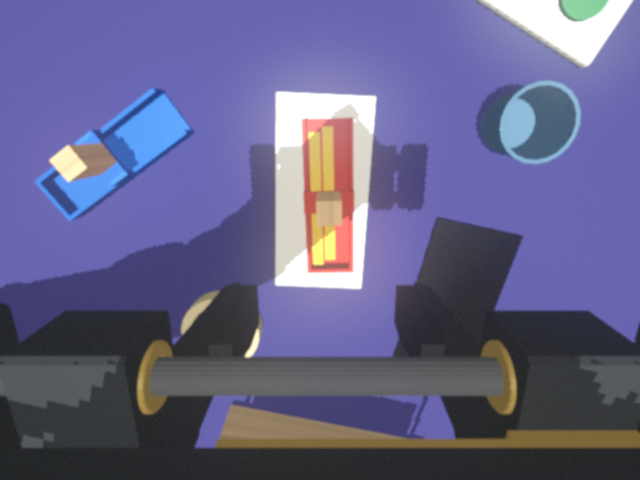

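This is the red tray, between the blue decoy at (110,150) and the pot; its grip is at (329,207). Descending.

```bash
python3 -m inch '[[1,30,2,0,-0.017,0],[0,40,0,0,0,0],[0,40,0,0,0,0],[0,40,0,0,0,0],[0,30,0,0,0,0],[0,21.5,0,0,0,0],[0,0,0,0,0,0],[0,0,0,0,0,0]]' 60; python3 -m inch '[[0,0,0,0,0,0],[0,0,0,0,0,0],[0,0,0,0,0,0],[0,0,0,0,0,0],[0,0,0,0,0,0],[0,0,0,0,0,0]]' 0 55; python3 -c "
from meas import *
need([.472,.336,.3],1.875)"
```

```text
clock: 7.53
tool_pos: [0.4723, 0.336, 0.0485]
eef_rot: [0.7, 0.105, -0.106, -0.699]
contact_force: [0.1, -1.0, 0.7]
opening: 0.683
clock: 8.03
tool_pos: [0.4733, 0.3365, 0.0502]
eef_rot: [-0.699, -0.106, 0.106, 0.699]
contact_force: [-2.1, -0.3, 1.5]
opening: 0.251
clk 8.03 pos [0.4733 0.3365 0.0502] q [-0.51  0.92 -0.32  1.82  0.56  0.49 -0.92] open 22.1 F [-2.1 -0.3  1.5]
shift(mm, now axes) [  -1.3 -249.8   -0.1] shift(target axes) [  -1.4 -249.8   -0.1] turn [-0.    -0.004  0.   ]
```

Gripped (22.1 mm). Lift with a ramp, then carry to the box.

```bash
python3 -m inch '[[0,-10,0,0,0,0],[0,-20,0,0,0,0],[0,-30,0,0,0,0],[0,-35,0,0,0,0],[0,-35,0,0,0,0],[0,-35,0,0,0,0],[0,-30,0,0,0,0],[0,-25,0,0,0,0],[0,-15,0,0,0,0],[0,-10,0,0,0,0],[0,0,0,0,0,0]]'; python3 -m inch '[[1,0,-6,0,0,0],[3,0,-13,0,0,0],[4,0,-22,0,0,0],[5.5,0,-30,0,0,0],[6.5,0,-36,0,0,0],[6.5,0,-36,0,0,0],[6.5,0,-36,0,0,0],[6.5,0,-36,0,0,0],[6.5,0,-36,0,0,0],[6.5,0,-36,0,0,0],[5.5,0,-30,0,0,0],[4,0,-22,0,0,0]]'; python3 -m inch '[[3,0,-16,0,0,0],[2,0,-10,0,0,0],[1,0,-5,0,0,0],[0,0,0,0,-0.05,0],[0,0,0,0,-0.1,0],[0,0,0,0,-0.12,0],[0,0,0,0,-0.12,0],[0,0,0,0,-0.12,0],[0,0,0,0,-0.12,0],[0,0,0,0,-0.12,0],[0,0,0,0,-0.12,0],[0,0,0,0,-0.12,0]]'; python3 -c "
from meas import *
need([.6507,-.007,.27],3.198); snap('scene','s4')"
```

```text
clock: 8.95
tool_pos: [0.4737, 0.3371, 0.2969]
eef_rot: [-0.699, -0.107, 0.105, 0.7]
contact_force: [0.2, 0.5, -2.4]
opening: 0.24
clock: 9.95
tool_pos: [0.6333, 0.0245, 0.2924]
eef_rot: [0.701, 0.103, -0.105, -0.698]
contact_force: [-0.6, -0.5, -2.2]
opening: 0.244
clock: 10.95
tool_pos: [0.6471, 0.0042, 0.2941]
eef_rot: [-0.563, -0.427, 0.428, 0.563]
contact_force: [0.0, -0.6, -2.4]
opening: 0.245
clk 10.95 pos [0.6471 0.0042 0.2941] q [ 0.31  0.76 -0.78  1.4   0.54  1.2   0.77] open 21.6 F [ 0.  -0.6 -2.4]
shift(mm, now axes) [-9.8 24.1 -6.5] shift(target axes) [-11.4  24.1  -3. ] turn [-0.002 -0.328 -0.   ]
```

View pics/s4.png

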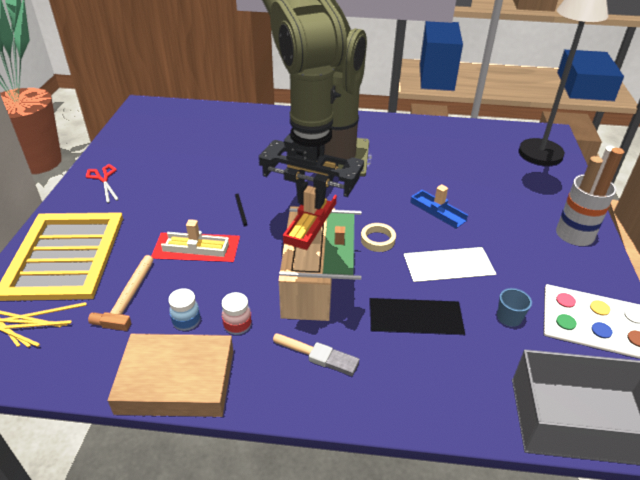

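```bash
python3 -m inch '[[0,0,0,0,-0.11,0],[0,0,0,0,-0.11,0],[0,0,0,0,-0.108,0],[-5,8,-1,0,0,0],[-5,10,-2,0,0,0],[-1.5,6,0,0,0,0],[0,0,0,0,0,0],[0,0,0,0,0,0],[0,0,0,0,0,0]]';  python3 -c "
from meas import *
need([.6507,-.007,.27],3.198)"
```

```text
clock: 11.75
tool_pos: [0.6514, -0.0076, 0.2708]
eef_rot: [0.488, 0.512, -0.512, -0.488]
contact_force: [0.3, 0.5, -2.5]
opening: 0.244
clk 11.75 pos [ 0.6514 -0.0076  0.2708] q [ 0.36  0.8  -0.85  1.42  0.62  1.2   1.05] open 21.5 F [ 0.3  0.5 -2.5]
shift(mm, now axes) [0.7 0.8 0.7] shift(target axes) [0.7 0.8 0.7] turn [ 0.    -0.009  0.   ]
```

```bash
python3 -m inch '[[0,0,0,-0.05,-0.009,0],[0,0,0,-0.08,0,0],[0,0,0,-0.08,0,0],[0,0,0,-0.08,0,0],[0,0,0,-0.08,0,0],[0,0,0,-0.05,0,0],[0,0,0,0,0,0],[0,0,0,0,0,0]]';  python3 -c "
from meas import *
need([.6507,-.007,.222],3.198,-.42);snap('scene','s5')"
```

```text
clock: 12.42
tool_pos: [0.6511, -0.0079, 0.2714]
eef_rot: [0.576, 0.61, -0.396, -0.373]
contact_force: [0.3, 0.5, -2.8]
opening: 0.246
clk 12.42 pos [ 0.6511 -0.0079  0.2714] q [ 0.39  0.62 -0.73  1.86  0.97  0.54  0.68] open 21.7 F [ 0.3  0.5 -2.8]
shift(mm, now axes) [ 1.  44.9 20.4] shift(target axes) [ 0.9 44.9 20.5] turn [-0.001  0.002 -0.001]
```

View pics/s5.png

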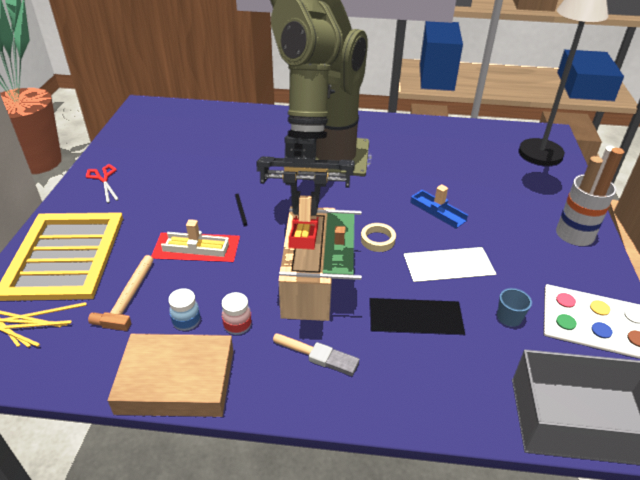

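Tilt works so far (q6 is down to 0.54). I'll lower it, then tilt gradually toward about 0.75 rad.

```bash
python3 -m inch '[[0,12,5,0,0,0],[0,15,7,0,0,0],[0.5,13,6,0,0,0],[0.5,8,4,0,0,0],[0,0,0,-0.06,0,0],[0,0,0,-0.06,0,0],[0,0,0,0,0,0],[0,0,0,0,0,0]]';  python3 -c "
from meas import *
need([.6507,-.007,.217],3.198,-.54)"
```

```text
clock: 13.13
tool_pos: [0.6554, -0.0092, 0.2187]
eef_rot: [0.594, 0.623, -0.372, -0.348]
contact_force: [0.1, 0.2, -2.2]
opening: 0.245
clk 13.13 pos [ 0.6554 -0.0092  0.2187] q [ 0.22  0.65 -0.45  2.    1.49  0.29  0.13] open 21.6 F [ 0.1  0.2 -2.2]
shift(mm, now axes) [ 2.5 -0.7  4.8] shift(target axes) [ 2.5 -0.9  4.8] turn [-0.037  0.001 -0.01 ]
```

```bash
python3 -m inch '[[0,0,0,-0.04,0,0],[0,0,0,-0.04,0,0],[0,0,0,-0.04,0,0],[0,0,0,-0.04,0,0],[0,0,0,0,0,0],[0,0,0,0,0,0],[0,0,0,0,0,0]]';  python3 -c "
from meas import *
need([.6507,-.007,.217],3.198,-.7);snap('scene','s6')"
```

```text
clock: 13.72
tool_pos: [0.6551, -0.0113, 0.2185]
eef_rot: [0.619, 0.646, -0.327, -0.305]
contact_force: [-1.2, 0.8, -2.7]
opening: 0.238
clk 13.72 pos [ 0.6551 -0.0113  0.2185] q [ 0.36  0.7  -0.67  2.12  2.11  0.5  -0.44] open 21.0 F [-1.2  0.8 -2.7]
shift(mm, now axes) [ 4.5 -1.3  4.2] shift(target axes) [ 4.5 -1.5  4.2] turn [-0.057  0.001 -0.014]
```

View pics/s6.png

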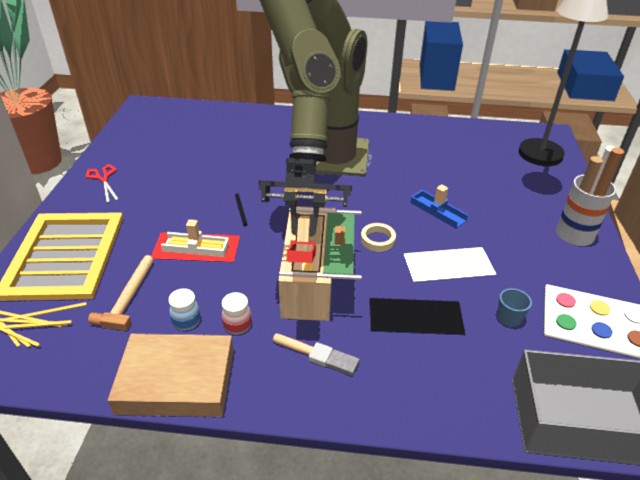

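```bash
python3 -m inch '[[2,0,1,-0.04,0,0],[2,0,1,-0.04,0,0],[0,0,0,-0.04,0,0],[0,0,0,-0.04,0,0],[0,0,0,0,0,0],[0,0,0,0,0,0],[0,0,0,0,0,0],[0,0,0,0,0,0]]';  python3 -c "
from meas import *
need([.6507,-.007,.217],3.198,-.86);snap('wrist','w7');s=snap('scene','s7')
cv2.imwrite('pics/s7c.png',cv2.cvtColor(cv2.resize(s['img'][160:320,240:400],(640,640),interpolation=cv2.INTER_CUBIC)[:600],cv2.COLOR_RGB2BGR))"
```

```text
clock: 14.43
tool_pos: [0.6532, -0.0069, 0.2176]
eef_rot: [0.641, 0.67, -0.275, -0.254]
contact_force: [-0.5, -0.1, -2.8]
opening: 0.246
clk 14.43 pos [ 0.6532 -0.0069  0.2176] q [ 0.44  0.8  -0.84  2.26  2.41  0.81 -0.67] open 21.7 F [-0.5 -0.1 -2.8]
shift(mm, now axes) [ 0.1 -1.4  2.2] shift(target axes) [ 0.1 -1.5  2.1] turn [-0.056  0.004 -0.014]
```

View pics/w7.png

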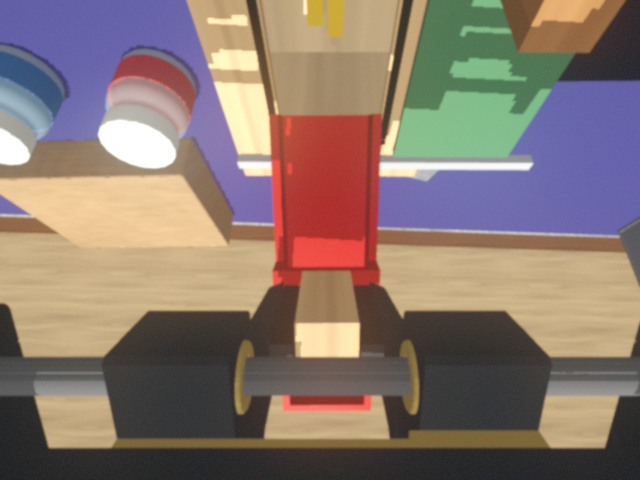

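View pics/s7c.png

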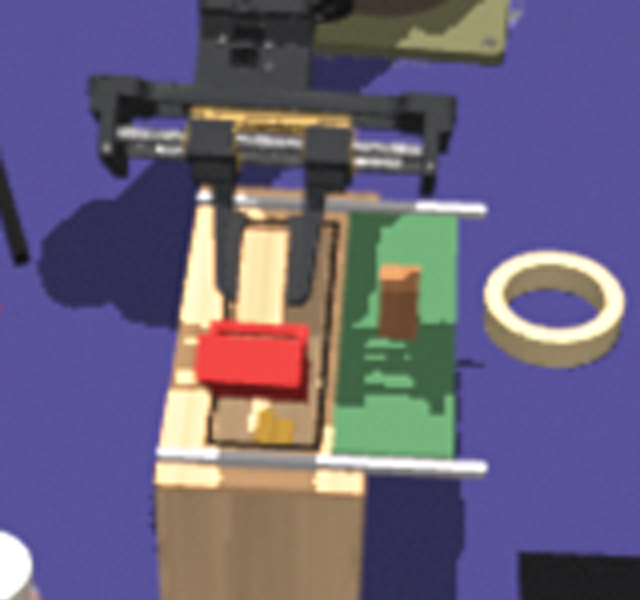

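The wrist view shows the red channel empty at (325,190), with strips inside the box at (325,15). I'll raise and level the tray, then take it to the black mat.

```bash
python3 -m inch '[[0,-10,-10,0,0,0],[0,-18,-18,0,0,0],[0,-18,-18,0,0,0],[0,-10,-10,0.05,0,0],[0,0,0,0.08,0,0],[0,0,0,0.08,0,0],[0,0,0,0.08,0,0],[0,0,0,0.08,0,0],[0,0,0,0.08,0,0],[0,0,0,0.08,0,0],[0,0,0,0.08,0,0],[0,0,0,0.08,0,0]]';  python3 -c "
from meas import *
need([.6486,.2456,.25],1.64)
need([.6486,.2456,.25],3.198)"
```

```text
clock: 15.53
tool_pos: [0.6463, -0.0202, 0.2873]
eef_rot: [0.576, 0.572, -0.434, -0.391]
contact_force: [1.2, -1.2, -3.0]
opening: 0.246
clk 15.53 pos [ 0.6463 -0.0202  0.2873] q [ 0.34  0.61 -0.68  1.76  0.78  0.7   0.85] open 21.7 F [ 1.2 -1.2 -3. ]
shift(mm, now axes) [267.2  25.1  -2.4] shift(target axes) [ 20.7  37.3 265. ] turn [0.299 1.525 0.206]
clk 15.53 pos [ 0.6463 -0.0202  0.2873] q [ 0.34  0.61 -0.68  1.76  0.78  0.7   0.85] open 21.7 F [ 1.2 -1.2 -3. ]
shift(mm, now axes) [267.2  25.1  -2.4] shift(target axes) [265.3  37.3 -17.3] turn [ 0.323 -0.017 -0.057]
```

```bash
python3 -m inch '[[0,0,0,0.08,0,0],[0,0,0,0.08,0,-0.02],[0,0,0,0.08,0,-0.02],[0,0,0,0.08,0,-0.017],[0,0,0,0,0,0],[0,0,0,0,0,0],[0,0,0,0,0,0]]';  python3 -c "
from meas import *
need([.6486,.2456,.25],3.198);s=snap('scene','s8')"
```

```text
clock: 16.12
tool_pos: [0.6469, -0.0205, 0.2864]
eef_rot: [0.493, 0.512, -0.506, -0.489]
contact_force: [-0.6, -0.1, -2.9]
opening: 0.246
clk 16.12 pos [ 0.6469 -0.0205  0.2864] q [ 0.34  0.75 -0.77  1.43  0.54  1.17  1.11] open 21.7 F [-0.6 -0.1 -2.9]
shift(mm, now axes) [265.8  36.8 -11.1] shift(target axes) [265.6  36.4 -16.7] turn [ 0.01  -0.02   0.001]
```

View pics/s8.png

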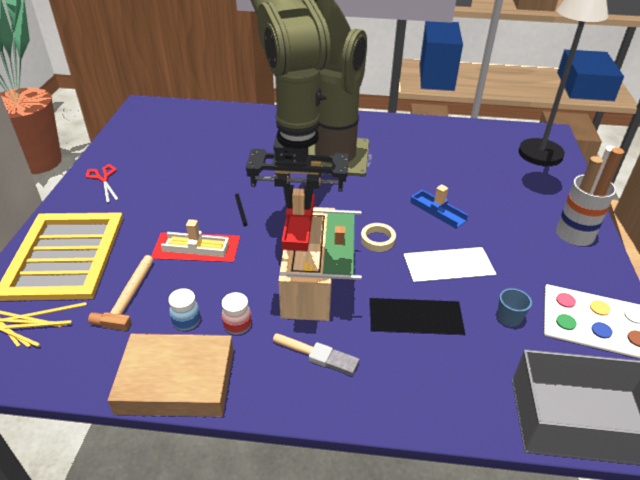

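```bash
python3 -m inch '[[20,0,-1,0.01,0,0],[33,0,-2,0,0,0],[38,0,-2,0,0,0],[38,0,-2,0,0,0],[38,0,-2,0,0,0],[38,0,-2,0,0,0],[33,0,-2,0,0,0],[20,0,-1,0,0,0],[7,0,0,0,0,0],[0,0,0,0,0.1,0],[0,0,0,0,0.12,0],[0,0,0,0,0.12,0]]'; python3 -m inch '[[0,0,0,0,0.12,0],[0,0,0,0,0.12,0],[0,0,0,0,0.12,0],[0,0,0,0,0.12,0],[0,0,0,0,0.12,0],[0,0,0,0,0.12,0],[0,0,0,0,0.12,0],[0,0,0,0,0.12,0],[0,0,0,0,0.12,0],[0,0,0,0,0.12,0],[0,0,0,0,0,0]]'; python3 -c "
from meas import *
need([.6486,.2456,.053],1.64);s=snap('wrist','w8')"
```

```text
clock: 17.17
tool_pos: [0.6519, 0.2428, 0.287]
eef_rot: [0.571, 0.416, -0.417, -0.571]
contact_force: [0.3, -0.8, -2.7]
opening: 0.24
clock: 18.08
tool_pos: [0.6518, 0.2427, 0.2874]
eef_rot: [-0.707, -0.022, 0.022, 0.707]
contact_force: [-1.4, -0.2, -2.0]
opening: 0.243
clk 18.08 pos [0.6518 0.2427 0.2874] q [-0.26  0.76 -0.34  1.26  0.25  1.17 -0.55] open 21.4 F [-1.4 -0.2 -2. ]
shift(mm, now axes) [ -3.  234.4   3.1] shift(target axes) [ -3.  234.4   3.1] turn [-0.    -0.007 -0.   ]
```

View pics/w8.png

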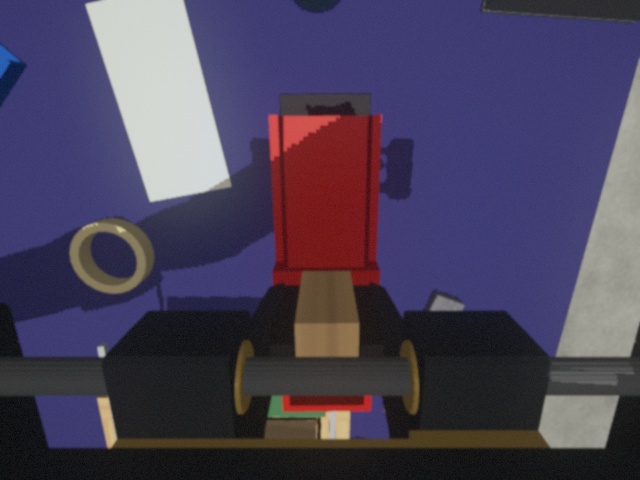

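```bash
python3 -m inch '[[-1,20,1,0,0,0],[-1,35,1,0,0,0],[-1,40,1,0,0,0],[0,40,0,0,0,0],[0,40,0,0,0,0],[0,30,0,0,0,0],[0,15,0,0,0,0],[0,9,0,0,0,0],[0,4,0,0,0,0],[0,3,0,0,0,0],[0,0,0,0,0,0],[0,0,0,0,0,0]]'; python3 -c "
from meas import *
need([.6486,.2456,.05],1.64)"
```

```text
clock: 19.13
tool_pos: [0.6498, 0.2481, 0.0527]
eef_rot: [-0.706, -0.024, 0.023, 0.708]
contact_force: [-0.6, 0.0, -1.9]
opening: 0.246
clk 19.13 pos [0.6498 0.2481 0.0527] q [-0.3   1.02 -0.27  1.45  0.35  0.72 -0.64] open 21.6 F [-0.6  0.  -1.9]
shift(mm, now axes) [-1.4  2.7 -2.4] shift(target axes) [-1.4  2.7 -2.4] turn [-0.003 -0.003  0.002]
```

```bash
python3 -m inch '[[0,1.5,0,0,0,0],[0,1.5,0,0,0,0],[0,0,0,0,0,0],[0,0,0,0,0,0]]'; python3 -m inch '[[0,0,0,0,0,0],[0,0,0,0,0,0],[0,0,0,0,0,0],[0,-15,0,0,0,0],[0,-30,0,0,0,0],[0,-40,0,0,0,0],[0,-40,0,0,0,0],[0,-40,0,0,0,0],[0,-40,0,0,0,0],[0,0,0,0,0,0]]' 60; python3 -c "
from meas import *
need([.4882,-.313,.25],1.549);s=snap('scene','s9');snap('wrist','w9')"
```

```text
clock: 19.47
tool_pos: [0.6496, 0.248, 0.0502]
eef_rot: [-0.706, -0.024, 0.023, 0.708]
contact_force: [-2.6, -0.1, 6.4]
opening: 0.241
clock: 20.3
tool_pos: [0.6532, 0.2498, 0.2638]
eef_rot: [-0.703, -0.028, 0.018, 0.71]
contact_force: [1.2, 0.1, 0.2]
opening: 0.678
clk 20.30 pos [0.6532 0.2498 0.2638] q [-0.27  0.78 -0.34  1.29  0.26  1.1  -0.57] open 59.7 F [1.2 0.1 0.2]
shift(mm, now axes) [-201.4    5.8 -550.9] shift(target axes) [-152.7   13.8 -566.3] turn [-0.01   0.087  0.015]
```

View pics/s9.png

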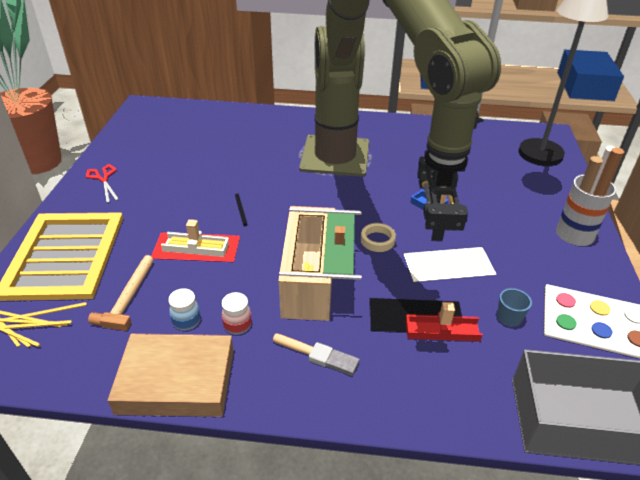

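The scene view shows the red tray at (443,327), shifted off the black mat's centre (417,316). That looks like the announced knock; I'll re-measure before picking it again. Next is the white tray.

```bash
python3 -m inch '[[-13,0,-36,0,0,0],[-13,0,-36,0,0,0],[-13,0,-36,0,0,0],[-13,0,-36,0,0,0],[-13,0,-36,0,0,0],[-13,0,-36,0,0,0],[-13,0,-36,0,0,0],[-13,0,-36,0,0,0],[-13,0,-36,0,0,0],[-13,0,-36,0,0,0],[-13,0,-36,0,0,0],[-13,0,-36,0,0,0]]' 60; python3 -m inch '[[-13,0,-35,0,0.043,0],[-13,0,-35,0,0.044,0],[-13,0,-35,0,0,0],[-6,0,-14,0,0,0],[0,0,0,0,0,0],[0,0,0,0,0,0],[0,0,0,0,0,0]]'; python3 -c "
from meas import *
s=snap('wrist','w10');P=cloud(s);z=P[...,2];q=P[(z>.075)&(z<.095)&(abs(P[...,0]-.488)<.06)&(abs(P[...,1]+.313)<.06)];print(len(q),q.mean(0),rect(q[:,:2]))
need([.4882,-.313,.05],1.549)"
```

```text
clock: 21.4
tool_pos: [0.5198, -0.1957, 0.2512]
eef_rot: [-0.706, -0.022, 0.025, 0.708]
contact_force: [0.6, -0.7, -0.7]
opening: 0.683
clock: 21.98
tool_pos: [0.4793, -0.3117, 0.2516]
eef_rot: [-0.706, 0.007, -0.006, 0.708]
contact_force: [0.1, 0.8, -0.1]
opening: 0.679
669 [ 0.4878 -0.3122  0.0845] (array([ 0.4878, -0.3133]), 0.02289099059998989, 0.021949512884020805, np.float64(1.568992301472477))
clk 22.03 pos [ 0.4797 -0.3114  0.2518] q [ 0.72  0.62 -0.38  1.71  0.28  0.87  0.21] open 59.7 F [0.4 0.2 0.9]
shift(mm, now axes) [  8.8 201.7  -2.2] shift(target axes) [  8.6 201.8  -1.4] turn [-0.004  0.004 -0.001]
```

View pics/w10.png

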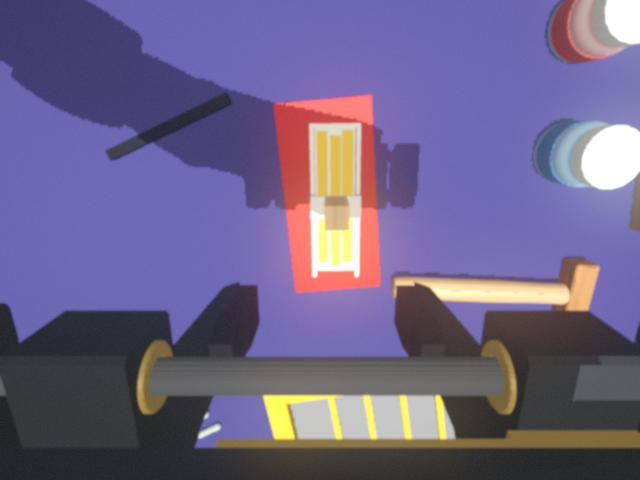

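White tray confirmed: 3 strips, grip at (336,212), mouth toward the image bottom. The black strip decoy is at (170,125).

```bash
python3 -m inch '[[4,30,-1,0,0,0],[4.5,40,-1,0,0,0],[0,40,0,0,0,0],[0,40,0,0,0,0],[0,30,0,0,0,0],[0,22,0,0,0,0],[0,0,0,0,0,0],[0,0,0,0,0,0]]' 60; python3 -m inch '[[0,0,0,0,0,0],[0,0,0,0,0,0],[0,0,0,0,0,0],[0,0,0,0,0,0],[0,0,0,0,0,0],[0,0,0,0,0,0]]' 0 55; python3 -c "
from meas import *
need([.488,-.313,.3],1.549)"
```

```text
clock: 22.7
tool_pos: [0.4875, -0.3135, 0.0495]
eef_rot: [-0.706, 0.007, -0.005, 0.708]
contact_force: [0.6, 0.0, 0.5]
opening: 0.683
clock: 23.2
tool_pos: [0.4875, -0.316, 0.0507]
eef_rot: [-0.707, 0.007, -0.008, 0.707]
contact_force: [2.7, -0.0, 1.8]
opening: 0.251
clk 23.20 pos [ 0.4875 -0.316   0.0507] q [ 0.63  0.91 -0.24  1.82  0.43  0.46  0.07] open 22.1 F [ 2.7 -0.   1.8]
shift(mm, now axes) [   0.5 -249.3    3.3] shift(target axes) [   0.5 -249.3    3. ] turn [-0.001  0.001  0.   ]
```

```bash
python3 -m inch '[[0,-10,0,0,0,0],[0,-20,0,0,0,0],[0,-30,0,0,0,0],[0,-35,0,0,0,0],[0,-35,0,0,0,0],[0,-35,0,0,0,0],[0,-30,0,0,0,0],[0,-25,0,0,0,0],[0,-15,0,0,0,0],[0,-8,0,0,0,0],[0,0,0,0,0,0]]'; python3 -m inch '[[3,0,6,0,0,0],[6,0,12,0,0,0],[10,0,20,0,0,0],[14,0,28,0,0,0],[16,0,32,0,0,0],[16,0,32,0,0,0],[16,0,32,0,0,0],[16,0,32,0,0,0],[16,0,32,0,0,0],[16,0,32,0,0,0],[12,0,23,0,0,0],[8,0,16,0,0,0]]'; python3 -m inch '[[5,0,10,0,0,0],[2,0,4,0,0,0],[0,0,0,0,0.05,0],[0,0,0,0,0.1,0],[0,0,0,0,0.12,0],[0,0,0,0,0.12,0],[0,0,0,0,0.12,0],[0,0,0,0,0.12,0],[0,0,0,0,0.12,0],[0,0,0,0,0.12,0],[0,0,0,0,0.12,0],[0,0,0,0,0.12,0]]'; python3 -c "
from meas import *
need([.6507,-.007,.27],.0565)"
```

```text
clock: 24.12
tool_pos: [0.4877, -0.3163, 0.2948]
eef_rot: [-0.707, 0.007, -0.008, 0.707]
contact_force: [-1.1, -0.1, -2.0]
opening: 0.24
clock: 25.12
tool_pos: [0.6427, -0.0155, 0.2916]
eef_rot: [-0.705, 0.007, -0.004, 0.709]
contact_force: [-0.1, 0.1, -3.1]
opening: 0.246
clock: 26.12
tool_pos: [0.6489, -0.0098, 0.2927]
eef_rot: [0.596, -0.382, 0.38, -0.595]
contact_force: [-0.1, 0.1, -3.1]
opening: 0.245
clk 26.12 pos [ 0.6489 -0.0098  0.2927] q [-0.02  0.67 -0.06  1.42  0.04  1.06 -1.23] open 21.6 F [-0.1  0.1 -3.1]
shift(mm, now axes) [-1.7 22.7  2.9] shift(target axes) [-2.7 22.7  1.9] turn [ 0.003  0.375 -0.002]
```

```bash
python3 -m inch '[[0,0,0,0,0.125,0],[0,0,0,0,0.125,0],[0,0,0,0,0.125,0],[-1,8,1,0,0,0],[-1,9,1,0,0,0],[-1,6,0,0,0,0],[0,0,0,0.05,0,0],[0,0,0,0.08,0,0],[0,0,0,0.08,0,0],[0,0,0,0.08,0,0],[0,0,0,0,0,0],[0,0,0,0,0,0]]';  python3 -c "
from meas import *
need([.6507,-.007,.222],.0565,.29)"
```

```text
clock: 27.12
tool_pos: [0.6499, -0.0055, 0.2695]
eef_rot: [-0.437, 0.41, -0.546, 0.584]
contact_force: [-0.2, 0.2, -2.4]
opening: 0.246
clk 27.12 pos [ 0.6499 -0.0055  0.2695] q [-0.07  0.58  0.02  1.75 -0.03  0.53 -1.54] open 21.7 F [-0.2  0.2 -2.4]
shift(mm, now axes) [  1.7  45.8 -12.6] shift(target axes) [  1.6  45.7 -12.9] turn [ 0.006  0.009 -0.004]
```

```bash
python3 -m inch '[[0,0,0,0,0,0.06],[0,0,0,0,0,0.06],[0,0,0,0,0,0],[0,0,0,0,0,0]]';  python3 -c "
from meas import *
need([.6507,-.007,.222],.0565,.29)"
```

```text
clock: 27.45
tool_pos: [0.6527, -0.0073, 0.2702]
eef_rot: [-0.41, 0.435, -0.513, 0.616]
contact_force: [0.8, 0.2, -2.8]
opening: 0.247
clk 27.45 pos [ 0.6527 -0.0073  0.2702] q [ 0.09  0.59 -0.13  1.73 -0.12  0.55 -1.4 ] open 21.8 F [ 0.8  0.2 -2.8]
shift(mm, now axes) [  5.1  45.3 -15.6] shift(target axes) [ -0.4  45.6 -15.7] turn [ 0.002  0.005 -0.122]
```

```bash
python3 -m inch '[[0,0,0,0,0,-0.08],[0,0,0,0,0,-0.08],[0,0,0,0,0,-0.08],[0,0,0,0,0,-0.08],[0,0,0,0.06,0,0],[0,0,0,0.06,0,0],[0,0,0,0,0,0],[0,0,0,0,0,0]]';  python3 -c "
from meas import *
need([.6507,-.007,.225],.0565,.41)"
```

```text
clock: 28.12
tool_pos: [0.6512, -0.0035, 0.2702]
eef_rot: [0.443, -0.327, 0.623, -0.555]
contact_force: [0.1, -0.1, -2.5]
opening: 0.248
clk 28.12 pos [ 0.6512 -0.0035  0.2702] q [-0.4   0.58  0.34  1.89  0.16  0.31 -1.81] open 21.8 F [ 0.1 -0.1 -2.5]
shift(mm, now axes) [ -5.1  41.1 -18.5] shift(target axes) [  3.5  41.2 -18.6] turn [0.003 0.034 0.193]
```

```bash
python3 -m inch '[[-1,12,-6,0,0,-0.05],[-1,14,-6,0,0,-0.05],[-1,10,-5,0.04,0,0],[0,0,0,0.05,0,0],[0,0,0,0.05,0,0],[0,0,0,0,0,0],[0,0,0,0,0,0]]';  python3 -c "
from meas import *
need([.6507,-.007,.220],.0565,.55)"
```

```text
clock: 28.7
tool_pos: [0.6546, -0.01, 0.2353]
eef_rot: [0.432, -0.272, 0.665, -0.545]
contact_force: [0.2, 0.4, -2.3]
opening: 0.244
clk 28.70 pos [ 0.6546 -0.01    0.2353] q [-0.57  0.69  0.56  2.02  0.43  0.04 -2.17] open 21.5 F [ 0.2  0.4 -2.3]
shift(mm, now axes) [ -7.   10.1 -10.4] shift(target axes) [ -3.2  11.1 -11.2] turn [0.042 0.066 0.289]
```

q6 has hit its limit, and in this grip q7 has no room for the wrist flip. Geometry estimated from the recorded poses says pouring outward (mouth toward +x) needs q6 of about 1.5, well within range. So I'll level the tray, yaw it by π and pour that way.

```bash
python3 -m inch '[[0,-10,0,0,0,0],[0,-20,0,0,0,0.05],[0,-20,5,-0.05,0,0.06],[0,-10,5,-0.08,0,0.06],[0,0,0,-0.08,0,0.06],[0,0,0,-0.08,0.02,0.06],[0,0,0,-0.08,0.02,0],[0,0,0,-0.08,0.02,0],[0,0,0,0,0,0],[0,0,0,0,0,0],[0,0,0,0,0,0]]';  python3 -c "
from meas import *
need([.467,-.0174,.3],.0565);snap('scene','s11')"
```

```text
clock: 29.62
tool_pos: [0.6335, 0.0024, 0.2815]
eef_rot: [0.49, -0.47, 0.523, -0.515]
contact_force: [-0.8, -0.2, -2.0]
opening: 0.247
clk 29.62 pos [0.6335 0.0024 0.2815] q [-0.01  0.62 -0.15  1.57  0.16  0.89 -1.79] open 21.8 F [-0.8 -0.2 -2. ]
shift(mm, now axes) [  18.5  -30.9 -164.8] shift(target axes) [  10.4  -18.5 -167.4] turn [-0.077 -0.044  0.03 ]
```

View pics/s11.png

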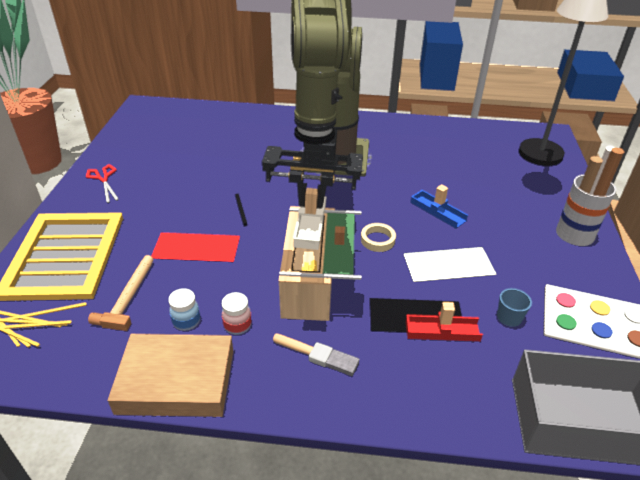

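```bash
python3 -m inch '[[0,0,0,-0.077,-0.04,0.03],[0,-5,-8,0,0,0],[1,-5,-16,0,0,0],[2,-5,-24,0,0,0],[2,-3,-28,0,0,0],[2,0,-28,0,0,0],[2,0,-24,0,0,0],[1,0,-18,0,0,0],[0,0,-12,0,0,0],[0,0,-6,0,-0.05,0],[0,0,0,0,-0.1,0],[0,0,0,0,-0.12,0]]'; python3 -m inch '[[0,0,0,0,-0.12,0],[0,0,0,0,-0.12,0],[0,0,0,0,-0.12,0],[0,0,0,0,-0.12,0],[0,0,0,0,-0.12,0],[0,0,0,0,-0.12,0],[0,0,0,0,-0.12,0],[0,0,0,0,-0.12,0],[0,0,0,0,-0.12,0],[0,0,0,0,-0.12,0],[0,0,0,0,-0.12,0],[0,0,0,0,-0.12,0]]'; python3 -m inch '[[0,0,0,0,-0.12,0],[0,0,0,0,-0.12,0],[0,0,0,0,-0.12,0],[0,0,0,0,-0.12,0],[0,0,0,0,-0.12,0],[0,0,0,0,-0.12,0],[0,0,0,0,-0.12,0],[0,0,0,0,-0.12,0],[0,0,0,0,-0.12,0],[0,0,0,0,-0.12,0],[0,0,0,0,-0.12,0],[0,0,0,0,0,0]]'; python3 -c "
from meas import *
need([.467,-.0174,.27],.0565+np.pi)"
```

```text
clock: 30.67
tool_pos: [0.4694, -0.0162, 0.3003]
eef_rot: [0.575, -0.411, 0.413, -0.575]
contact_force: [0.7, 0.1, -2.1]
opening: 0.242
clock: 31.67
tool_pos: [0.4698, -0.0162, 0.2999]
eef_rot: [0.704, 0.07, -0.069, -0.703]
contact_force: [-0.9, -0.2, -2.7]
opening: 0.247
clock: 32.67
tool_pos: [0.4699, -0.0163, 0.2995]
eef_rot: [0.514, 0.485, -0.486, -0.514]
contact_force: [-1.1, 0.1, -2.7]
opening: 0.245
clk 32.67 pos [ 0.4699 -0.0163  0.2995] q [ 0.61  0.58 -1.08  1.91  0.6   1.02  0.78] open 21.6 F [-1.1  0.1 -2.7]
shift(mm, now axes) [-1.2 29.5  2.8] shift(target axes) [-0.9 29.5  2.9] turn [ 0.    -0.113 -0.002]
```

```bash
python3 -m inch '[[0,0,0,0,-0.113,0],[-1,10,1,0,0,0],[0,12,1,0,0,0],[0,6,1,0.05,0,0],[0,0,0,0.08,0,0],[0,0,0,0.08,0,0],[0,0,0,0.08,0,0],[0,0,0,0.06,0,0],[0,0,0,0,0,0],[0,0,0,0,0,0]]';  python3 -c "
from meas import *
need([.467,-.0174,.22],.0565+np.pi,.35);snap('scene','s12')"
```

```text
clock: 33.5
tool_pos: [0.4679, -0.0172, 0.2705]
eef_rot: [-0.396, -0.415, 0.594, 0.564]
contact_force: [-0.9, 0.1, -1.9]
opening: 0.249
clk 33.50 pos [ 0.4679 -0.0172  0.2705] q [ 0.48  0.79 -1.02  1.67  0.51  1.39  0.94] open 21.9 F [-0.9  0.1 -1.9]
shift(mm, now axes) [ -0.   47.8 -16.4] shift(target axes) [ -0.1  47.8 -16.4] turn [ 0.    -0.007  0.001]
```

View pics/s12.png

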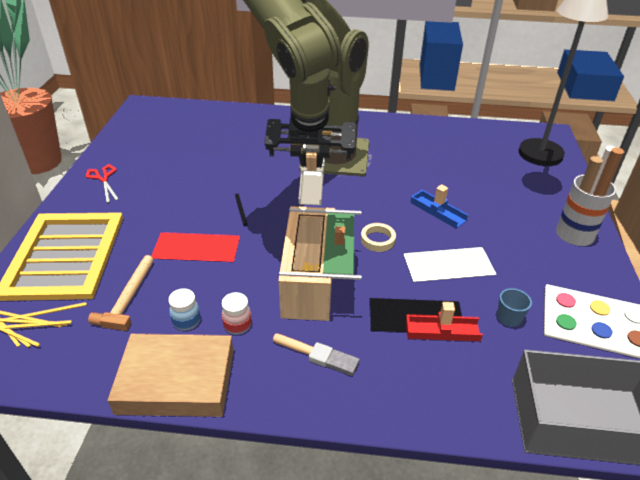

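```bash
python3 -c "
from meas import *
s=cv2.imread('pics/s12.png');b=cv2.imread('pics/s11.png')
cv2.imwrite('pics/s12c.png',np.hstack([cv2.resize(x[140:290,260:360],(400,600),interpolation=cv2.INTER_CUBIC) for x in(b,s)]))
snap('wrist','w12')"
```

```text
(no output)
```

View pics/s12c.png

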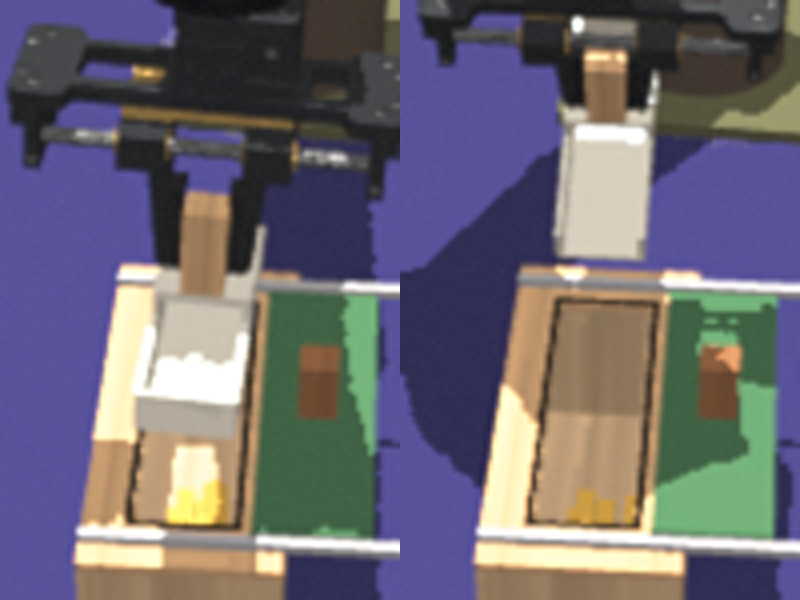

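View pics/w12.png

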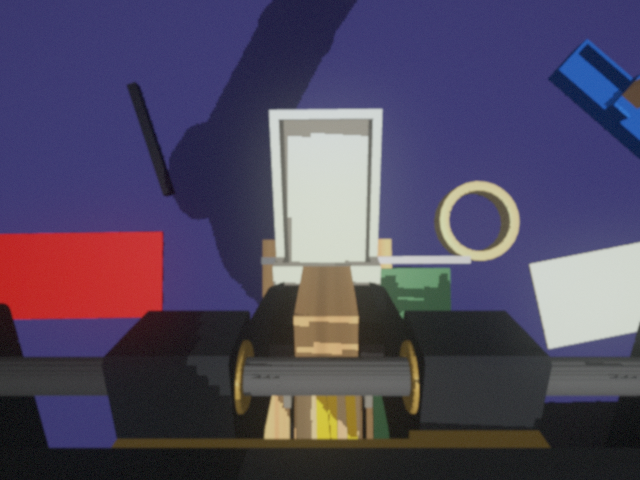

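The white tray is already empty: no yellow in its channel at (325,190) in the wrist view, and the strips are in the box at (325,415). They slid out at about 30°. I'll put the tray on the white mat, then check that all 5 are inside.

```bash
python3 -m inch '[[0,-10,0,-0.05,0,0],[0,-10,0,-0.1,0,0],[0,-10,0,-0.1,0,0],[0,0,0,-0.1,0,0],[10,0,0,0,0,0],[25,0,-2,0,0,0],[38,0,-2,0,0,0],[40,0,-2,0,0,0],[40,0,-2,0,0,0],[40,0,-2,0,0,0],[40,0,-2,0,0,0],[40,0,-2,0,0,0]]';python3 -m inch '[[38,0,-1,0,0,0],[25,0,-1,0,0,0],[10,0,0,0,0,0],[0,0,0,0,0.1,0],[0,0,0,0,0.12,0],[0,0,0,0,0.12,0],[0,0,0,0,0.12,0],[0,0,0,0,0.12,0],[0,0,0,0,0.12,0],[0,0,0,0,0.12,0],[0,0,0,0,0.12,0],[0,0,0,0,0.12,0]]';  python3 -m inch '[[0,0,0,0,0.12,0],[0,0,0,0,0.12,0],[0,0,0,0,0.12,0],[0,0,0,0,0,0],[0,0,0,0,0,0],[0,0,0,0,0,0]]';python3 -c "
from meas import *
need([.4645,.3309,.053],1.815);snap('wrist','w13')"
```

```text
clock: 34.6
tool_pos: [0.4751, 0.2583, 0.3001]
eef_rot: [-0.487, -0.512, 0.514, 0.487]
contact_force: [1.2, -0.2, -1.7]
opening: 0.244
clock: 35.6
tool_pos: [0.4737, 0.3282, 0.3]
eef_rot: [0.68, 0.193, -0.195, -0.679]
contact_force: [1.0, 0.3, -2.8]
opening: 0.249
clock: 36.1
tool_pos: [0.4739, 0.3288, 0.3]
eef_rot: [0.704, 0.072, -0.073, -0.703]
contact_force: [-0.3, 0.9, -2.6]
opening: 0.243
clk 36.10 pos [0.4739 0.3288 0.3   ] q [-0.34  0.6  -0.6   1.62  0.38  1.04 -0.85] open 21.4 F [-0.3  0.9 -2.6]
shift(mm, now axes) [ -8.3 247.    4.1] shift(target axes) [ -8.6 247.    4.3] turn [ 0.001 -0.039 -0.002]
```

View pics/w13.png

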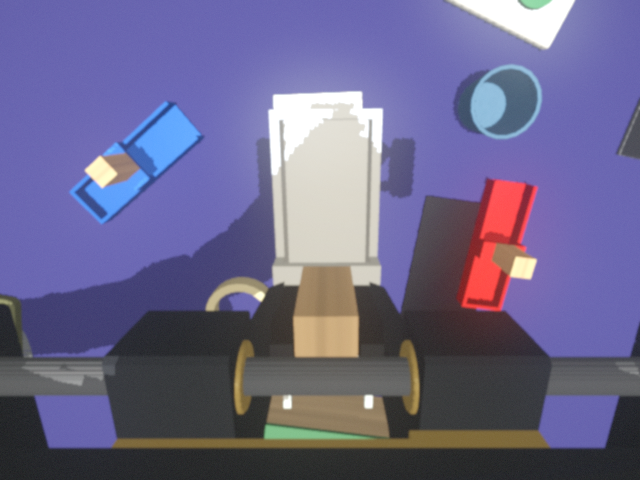

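```bash
python3 -m inch '[[-3,20,2,0,-0.039,0],[-3,35,1,0,0,0],[-2.5,40,1,0,0,0],[0,40,0,0,0,0],[0,40,0,0,0,0],[0,30,0,0,0,0],[0,20,0,0,0,0],[0,12,0,0,0,0],[0,7,0,0,0,0],[0,3,0,0,0,0],[0,0,0,0,0,0],[0,0,0,0,0,0]]'; python3 -c "
from meas import *
need([.4645,.3309,.0505],1.815)"
```

```text
clock: 37.15
tool_pos: [0.4655, 0.3318, 0.0543]
eef_rot: [-0.702, -0.086, 0.085, 0.702]
contact_force: [-0.4, 0.7, -4.2]
opening: 0.245
clk 37.15 pos [0.4655 0.3318 0.0543] q [-0.48  0.92 -0.39  1.85  0.66  0.51 -1.07] open 21.6 F [-0.4  0.7 -4.2]
shift(mm, now axes) [-1.2  3.8 -0.7] shift(target axes) [-1.2  3.8 -0.6] turn [-0.001 -0.002  0.001]
```

```bash
python3 -m inch '[[0,2,0,0,0,0],[0,1.5,0,0,0,0],[0,0,0,0,0,0],[0,0,0,0,0,0]]'; python3 -m inch '[[0,0,0,0,0,0],[0,0,0,0,0,0],[0,0,0,0,0,0],[0,-15,0,0,0,0],[0,-30,0,0,0,0],[0,-40,0,0,0,0],[0,-40,0,0,0,0],[0,-40,0,0,0,0],[0,-40,0,0,0,0],[0,0,0,0,0,0]]' 60
python3 - <<'E'
from meas import *
snap('wrist','w14');t=snap('top','t14');P=cloud(t);z=P[...,2]
for n,(a,b) in (('white',(.465,.331)),('red',(.66,.28))):
    q=P[(z>.07)&(z<.092)&(abs(P[...,0]-a)<.06)&(abs(P[...,1]-b)<.06)]; print(n,len(q),q.mean(0) if len(q) else 0,rect(q[:,:2]) if len(q)>5 else 0)
w=snap('wrist');P=cloud(w);z=P[...,2]
for n,(a,b) in (('white',(.465,.331)),('red',(.66,.28))):
    q=P[(z>.07)&(z<.092)&(abs(P[...,0]-a)<.06)&(abs(P[...,1]-b)<.06)]; print(n,len(q),q.mean(0) if len(q) else 0,rect(q[:,:2]) if len(q)>5 else 0)
E
```

```text
clock: 37.48
tool_pos: [0.4655, 0.3316, 0.0506]
eef_rot: [-0.702, -0.086, 0.085, 0.702]
contact_force: [0.4, -0.5, 4.2]
opening: 0.246
clock: 38.32
tool_pos: [0.4674, 0.3349, 0.2622]
eef_rot: [-0.699, -0.089, 0.082, 0.705]
contact_force: [0.8, 1.5, -0.0]
opening: 0.68
white 136 [0.4644 0.3315 0.0827] (array([0.4646, 0.3326]), 0.023307479918003082, 0.02179870754480362, np.float64(1.8315494917598083))
red 132 [0.6881 0.3025 0.0827] (array([0.6893, 0.3032]), 0.02289547026157379, 0.0227360762655735, np.float64(0.06956265400617))
white 672 [0.4629 0.3337 0.0821] (array([0.4632, 0.3328]), 0.0217890702188015, 0.0217890664935112, np.float64(0.24775084686433158))
red 762 [0.6854 0.3044 0.0803] (array([0.688 , 0.3036]), 0.023910168558359146, 0.02279198169708252, np.float64(0.09898516202201374))
```

View pics/w14.png

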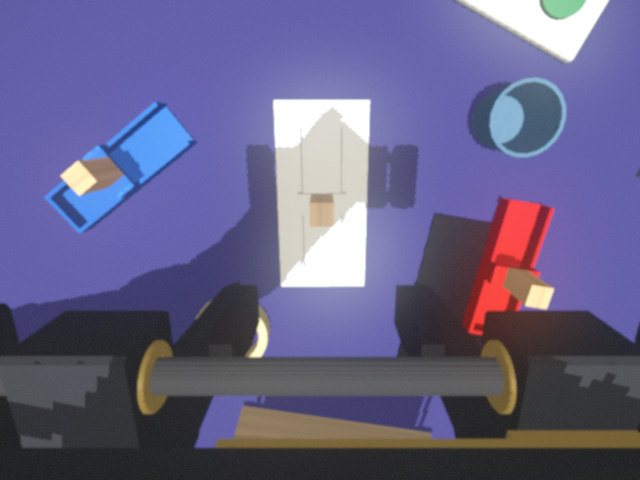

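View pics/t14.png

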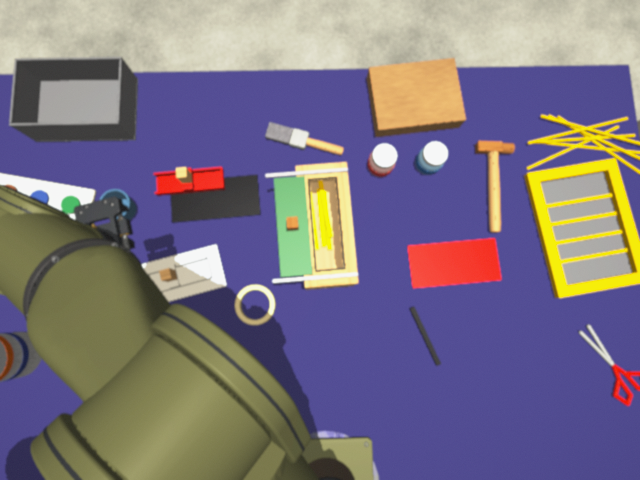

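The white tray is centred on the white mat. The red tray was knocked to (0.689, 0.303), yaw about 1.65. Next I pick it up.

```bash
python3 -c "
from meas import *
need([.689,.303,.262],1.65)"
```

```text
clk 38.47 pos [0.4648 0.3307 0.2544] q [-0.35  0.65 -0.59  1.7   0.43  0.93 -0.88] open 59.8 F [-1.1  0.6 -0.1]
shift(mm, now axes) [211.   -7.8 -80.7] shift(target axes) [221.3  -7.6 -45.4] turn [ 0.001  0.163 -0.001]
```

```bash
python3 -m inch '[[35,0,-13,0,0,0],[35,0,-13,0,0,0],[35,0,-13,0,0,0],[35,0,-13,0,0,0],[35,0,-14,0,0,0],[36,0,-14,0,0,0],[0,0,0,0,0.08,0],[0,0,0,0,0.083,0],[0,0,0,0,0,0],[0,0,0,0,0,0],[0,0,0,0,0,0],[0,0,0,0,0,0]]' 60
python3 - <<'E'
from meas import *
w=snap('wrist','w15');P=cloud(w);z=P[...,2]
q=P[(z>.07)&(z<.092)&(abs(P[...,0]-.689)<.06)&(abs(P[...,1]-.303)<.06)]; print(len(q),q.mean(0),rect(q[:,:2]))
H=hsv(w);m=((H[...,0]<8)|(H[...,0]>172))&(H[...,1]>150);m[250:]=0
v,u=np.nonzero(m);print(rect(wray(w,np.c_[u,v],.022)[:,:2]))
need([.689,.303,.05],1.65)
E
```

```text
clock: 39.47
tool_pos: [0.6883, 0.3042, 0.2539]
eef_rot: [0.707, 0.028, -0.03, -0.706]
contact_force: [0.2, -0.1, 0.7]
opening: 0.682
688 [0.6897 0.3059 0.084 ] (array([0.6899, 0.3046]), 0.022243142127990723, 0.021449457854032516, np.float64(1.65099540068468))
(array([0.6777, 0.3164]), 0.13352739810943604, 0.07344932109117508, np.float64(1.6323175159553018))
clk 39.52 pos [0.6885 0.3042 0.2542] q [-0.27  0.91 -0.53  1.06  0.43  1.27 -0.67] open 59.8 F [ 0.5 -0.3 -0.4]
shift(mm, now axes) [  0.7 204.2  -1.1] shift(target axes) [  0.4 204.2  -1.3] turn [ 0.001  0.002 -0.002]
```

View pics/w15.png

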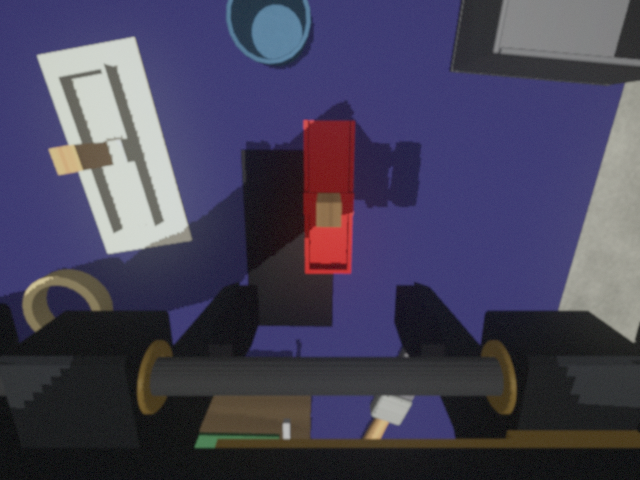

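```bash
python3 -m inch '[[1,30,0.5,0,0,0],[0,40,0,0,0,0],[0,40,0,0,0,0],[0,40,0,0,0,0],[0,30,0,0,0,0],[0,23,0,0,0,0],[0,0,0,0,0,0],[0,0,0,0,0,0]]' 60; python3 -m inch '[[0,0,0,0,0,0],[0,0,0,0,0,0],[0,0,0,0,0,0],[0,0,0,0,0,0],[0,0,0,0,0,0],[0,0,0,0,0,0]]' 0 50; python3 -m inch '[[0,-15,0,0,0,0],[0,-30,0,0,0,0],[0,-40,0,0,0,0],[0,-40,0,0,0,0],[0,-40,0,0,0,0],[0,-40,0,0,0,0],[0,-30,0,0,0,0],[0,-15,0,0,0,0],[0,0,0,0,0,0],[0,0,0,0,0,0]]';python3 -c "
from meas import *
need([.4826,-.3147,.3],1.639)"
```

```text
clock: 40.18
tool_pos: [0.689, 0.3044, 0.0506]
eef_rot: [0.707, 0.027, -0.029, -0.706]
contact_force: [0.2, -0.2, 1.2]
opening: 0.681
clock: 40.68
tool_pos: [0.69, 0.3047, 0.0521]
eef_rot: [0.707, 0.028, -0.028, -0.707]
contact_force: [0.9, 0.3, -0.4]
opening: 0.25
clock: 41.52
tool_pos: [0.6898, 0.3048, 0.3022]
eef_rot: [0.707, 0.028, -0.028, -0.707]
contact_force: [-0.0, -0.6, -2.4]
opening: 0.245
clk 41.52 pos [0.6898 0.3048 0.3022] q [-0.28  0.88 -0.53  0.98  0.41  1.37 -0.64] open 21.6 F [-0.  -0.6 -2.4]
shift(mm, now axes) [-255.7    2.3 -601.1] shift(target axes) [-248.9    2.2 -603.9] turn [ 0.     0.011 -0.   ]
```

```bash
python3 -m inch '[[-8,0,-18,0,0.011,0],[-15,0,-35,0,0,0],[-15,0,-36,0,0,0],[-15,0,-36,0,0,0],[-15,0,-36,0,0,0],[-15,0,-36,0,0,0],[-15,0,-36,0,0,0],[-15,0,-36,0,0,0],[-15,0,-36,0,0,0],[-15,0,-36,0,0,0],[-15,0,-36,0,0,0],[-15,0,-36,0,0,0]]'; python3 -m inch '[[-15,0,-36,0,0,0],[-15,0,-36,0,0,0],[-15,0,-36,0,0,0],[-15,0,-36,0,0,0],[-13,0,-30,0,0,0],[-8,0,-14,0,0,0],[0,0,0,0,0,0],[0,0,0,0,0,0],[0,0,0,0,0,0]]'; python3 -c "
from meas import *
need([.4826,-.3147,.055],1.639);snap('wrist','w16')"
```

```text
clock: 42.52
tool_pos: [0.5431, -0.121, 0.2996]
eef_rot: [-0.707, -0.022, 0.026, 0.707]
contact_force: [0.5, -1.2, -1.9]
opening: 0.241
clock: 43.27
tool_pos: [0.4776, -0.3104, 0.3007]
eef_rot: [-0.706, -0.024, 0.026, 0.708]
contact_force: [0.1, -0.2, -2.1]
opening: 0.243
clk 43.27 pos [ 0.4776 -0.3104  0.3007] q [ 0.86  0.6  -0.62  1.64  0.39  1.03  0.19] open 21.4 F [ 0.1 -0.2 -2.1]
shift(mm, now axes) [  5.3 245.7  -5.2] shift(target axes) [  4.7 245.7  -4.6] turn [-0.002  0.002 -0.002]
```

View pics/w16.png

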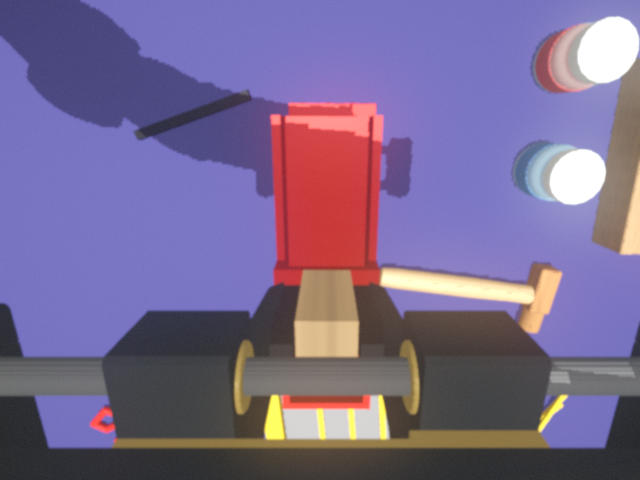

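```bash
python3 -m inch '[[2,20,-2,0,0,0],[2,35,-2,0,0,0],[1,40,-1,0,0,0],[0,40,0,0,0,0],[0,40,0,0,0,0],[0,30,0,0,0,0],[0,20,0,0,0,0],[0,12,0,0,0,0],[0,6,0,0,0,0],[0,3,0,0,0,0],[0,0,0,0,0,0],[0,0,0,0,0,0]]'; python3 -c "
from meas import *
need([.4826,-.3147,.051],1.639)"
```

```text
clock: 44.32
tool_pos: [0.4839, -0.3172, 0.057]
eef_rot: [0.707, 0.025, -0.024, -0.706]
contact_force: [0.3, -0.1, -1.3]
opening: 0.245
clk 44.32 pos [ 0.4839 -0.3172  0.057 ] q [ 0.73  0.92 -0.4   1.83  0.66  0.53 -0.04] open 21.6 F [ 0.3 -0.1 -1.3]
shift(mm, now axes) [-1.1  6.   2.6] shift(target axes) [-1.1  6.   2.5] turn [0.001 0.    0.001]
```

```bash
python3 -m inch '[[0,2,1,0,0,0],[0,2,1,0,0,0],[0,1.5,0,0,0,0],[0,0,0,0,0,0],[0,0,0,0,0,0]]'; python3 -m inch '[[0,0,0,0,0,0],[0,0,0,0,0,0],[0,0,0,0,0,0],[0,-15,0,0,0,0],[0,-30,0,0,0,0],[0,-40,0,0,0,0],[0,-40,0,0,0,0],[0,-40,0,0,0,0],[0,-40,0,0,0,0],[0,-40,0,0,0,0],[0,0,0,0,0,0]]' 60
python3 - <<'E'
from meas import *
need([.56,.0579,.3],.0565)
need([.5,-.1,.3],.8)
w=snap('wrist','w17');t=snap('top','t17');P=cloud(t);z=P[...,2]
for n,(a,b) in (('white',(.465,.331)),('red',(.4826,-.3147)),('knob',(.56,.058))):
    q=P[(z>.07)&(z<.18)&(abs(P[...,0]-a)<.03)&(abs(P[...,1]-b)<.03)&((z>.14)|(z<.1))]; print(n,len(q),q.mean(0) if len(q) else 0,rect(q[:,:2]) if len(q)>5 else 0)
cv2.imwrite('pics/t17c.png',cv2.cvtColor(cv2.resize(t['img'][150:300,250:400],(600,600),interpolation=cv2.INTER_CUBIC),cv2.COLOR_RGB2BGR))
E
```

```text
clock: 44.73
tool_pos: [0.4832, -0.315, 0.0519]
eef_rot: [0.707, 0.024, -0.024, -0.706]
contact_force: [-2.7, 1.4, 7.6]
opening: 0.245
clock: 45.65
tool_pos: [0.4873, -0.3158, 0.3033]
eef_rot: [0.709, 0.028, -0.02, -0.704]
contact_force: [1.0, -0.1, -0.5]
opening: 0.684
clk 45.65 pos [ 0.4873 -0.3158  0.3033] q [ 0.86  0.6  -0.62  1.62  0.4   1.03  0.18] open 60.2 F [ 1.  -0.1 -0.5]
shift(mm, now axes) [ 97.8   1.8 368. ] shift(target axes) [-369.     3.3   93.7] turn [-0.004  1.582  0.015]
clk 45.65 pos [ 0.4873 -0.3158  0.3033] q [ 0.86  0.6  -0.62  1.62  0.4   1.03  0.18] open 60.2 F [ 1.  -0.1 -0.5]
shift(mm, now axes) [ 27.3   2.1 214.5] shift(target axes) [-141.2    3.3  163.7] turn [0.002 0.839 0.014]
white 134 [0.4644 0.3316 0.0828] (array([0.4649, 0.3327]), 0.022751959040760994, 0.0224156491458416, np.float64(1.8092035395537125))
red 127 [ 0.483  -0.3138  0.0832] (array([ 0.4834, -0.3151]), 0.022978579625487328, 0.02217554673552513, np.float64(1.6275863395385597))
knob 136 [0.5557 0.0574 0.1594] (array([0.5572, 0.0577]), 0.022403428331017494, 0.021952327340841293, np.float64(0.06722661232173655))
```

View pics/t17.png

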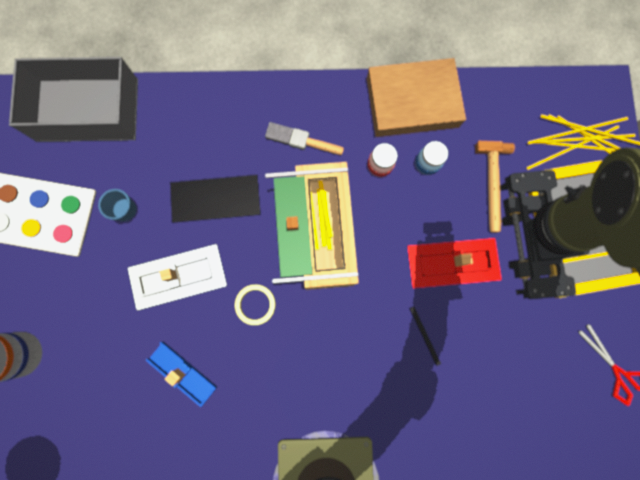

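View pics/t17c.png

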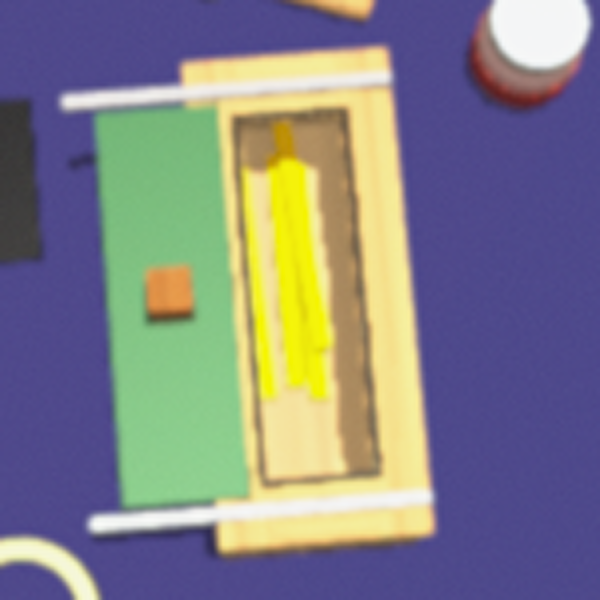

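Both trays are centred on their mats, and the yellow strips lie within the slot at (320,220). I'll check strip heights in the box and that no yellow is elsewhere.

```bash
python3 - <<'E'
from meas import *
t=snap('top');P=cloud(t);H=hsv(t);y=(H[...,0]>20)&(H[...,0]<35)&(H[...,1]>150)
y[:,500:]=0
n,l,st,c=cv2.connectedComponentsWithStats(y.astype(np.uint8))
for i in range(1,n):
    if st[i,4]>8: print(st[i].tolist(),np.nanpercentile(P[l==i][:,2],[2,50,98]))
# crop at big scale
cv2.imwrite('pics/box.png',cv2.cvtColor(cv2.resize(t['img'][170:260,300:350],(500,600)[::1],interpolation=cv2.INTER_LANCZOS4),cv2.COLOR_RGB2BGR))
E
python3 -m inch '[[8,0,31,0,0,0],[8,0,38,0,0,0],[8,0,38,0,0,0],[8,0,38,0,0,0],[8,0,38,0,0,0],[8,0,38,0,0,0],[8,0,38,0,0,0],[8,0,38,0,0,0],[8,0,38,0,0,0],[26,0,33,0,0,0],[0,0,0,0,0.12,0],[0,0,0,0,0.12,0]]' 50;python3 -m inch '[[0,0,0,0,0.12,0],[0,0,0,0,0.12,0],[0,0,0,0,0.12,0],[0,0,0,0,0.12,0],[0,0,0,0,0.12,0],[0,0,0,0,0.12,0],[0,0,0,0,0.12,0],[0,0,0,0,0.12,0],[0,0,0,0,0.12,0],[0,0,0,0,0.12,0],[0,0,0,0,0.12,0],[0,0,0,0,0,0]]'; python3 -c "
from meas import *
need([.557,.0577,.131],.0565)
w=snap('wrist','w18');P=cloud(w);z=P[...,2];q=P[(z>.15)&(z<.17)];print(len(q),rect(q[:,:2]))"
```

```text
[316, 181, 17, 69, 642] [0.0054 0.0165 0.0273]
[310, 192, 9, 58, 175] [0.0101 0.015  0.1218]
[22, 220, 18, 16, 236] [0.0137 0.0171 0.0208]
clock: 46.8
tool_pos: [0.5548, 0.0617, 0.2928]
eef_rot: [-0.704, 0.062, -0.059, 0.705]
contact_force: [-0.4, -0.8, -0.1]
opening: 0.571
clock: 47.8
tool_pos: [0.5542, 0.0582, 0.293]
eef_rot: [0.52, -0.481, 0.48, -0.517]
contact_force: [-0.5, 0.4, 0.2]
opening: 0.565
clk 47.80 pos [0.5542 0.0582 0.293 ] q [-0.09  0.54 -0.16  1.7   0.11  0.92 -1.79] open 49.7 F [-0.5  0.4  0.2]
shift(mm, now axes) [  0.4 162.    3.6] shift(target axes) [  0.7 162.    2.8] turn [0.005 0.019 0.002]
860 (array([0.557 , 0.0581]), 0.022644048556685448, 0.02199397049844265, np.float64(0.06362648874232939))
```

View pics/w18.png

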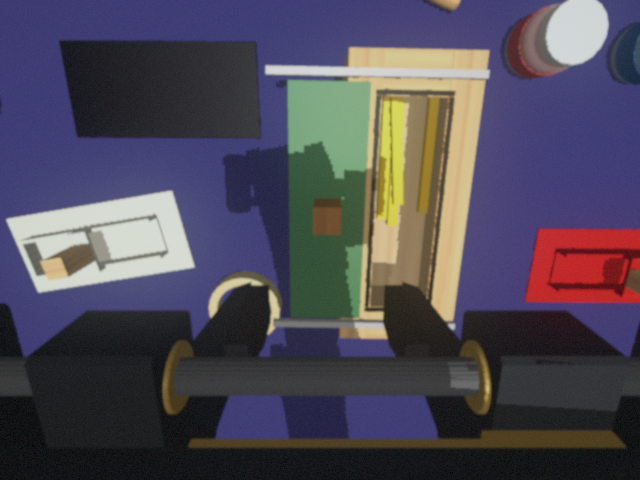

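View pics/box.png

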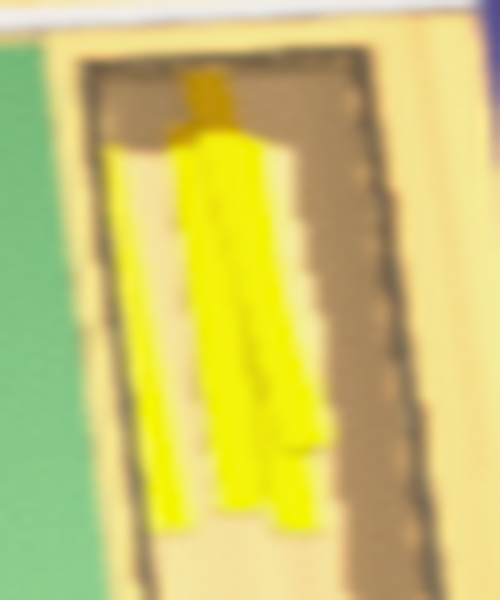

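The wrist view shows two strips at (393,150) near the cover edge and another in shadow at (430,150) along the far wall. The top view shows 1+3. That makes 5 in total, all below 30 mm. Closing the cover.

```bash
python3 -m inch '[[0,30,3,0,0.015,0],[0,40,0,0,0,0],[0,40,0,0,0,0],[0,30,0,0,0,0],[0,15,0,0,0,0],[0,6,0,0,0,0],[0,0,0,0,0,0],[0,0,0,0,0,0]]' 50; python3 -m inch '[[0,0,0,0,0,0],[0,0,0,0,0,0],[0,0,0,0,0,0],[0,0,0,0,0,0],[0,0,0,0,0,0]]' 0 30; python3 -m inch '[[6,0,0,0,0,0],[8,0,0,0,0,0],[8,0,0,0,0,0],[8,0,0,0,0,0],[8,0,0,0,0,0],[8,0,0,0,0,0],[8,0,0,0,0,0],[7,0,0,0,0,0],[4,0,0,0,0,0],[2,0,0,0,0,0],[0,0,0,0,0,0],[0,0,0,0,0,0]]';python3 -c "
from meas import *
need([.5608,-.0121,.131],.0565)"
```

```text
clock: 48.52
tool_pos: [0.5585, 0.0589, 0.1343]
eef_rot: [0.516, -0.484, 0.483, -0.516]
contact_force: [0.2, -0.5, 0.4]
opening: 0.569
clock: 48.93
tool_pos: [0.5587, 0.0578, 0.1348]
eef_rot: [0.516, -0.484, 0.484, -0.515]
contact_force: [-1.0, -1.0, 4.1]
opening: 0.249
clock: 49.93
tool_pos: [0.5626, -0.0092, 0.1348]
eef_rot: [0.516, -0.484, 0.484, -0.515]
contact_force: [-1.8, -0.6, 6.3]
opening: 0.247
clk 49.93 pos [ 0.5626 -0.0092  0.1348] q [ 0.02  0.75 -0.14  1.85  0.18  0.55 -1.75] open 21.7 F [-1.8 -0.6  6.3]
shift(mm, now axes) [ 2.7  3.8 -2. ] shift(target axes) [ 2.7  3.8 -2. ] turn [0.001 0.007 0.001]
```

Not at the stop yet; I'll push until the force rises.

```bash
python3 -m inch '[[2,0,0,0,0,0],[2,0,0,0,0,0],[0,0,0,0,0,0],[0,0,0,0,0,0]]';python3 -m inch '[[1.5,0,0,0,0,0],[1.5,0,0,0,0,0],[0,0,0,0,0,0],[0,0,0,0,0,0]]';python3 -c "
from meas import *
need([.5608,-.0121,.131],.0565)"
```

```text
clock: 50.27
tool_pos: [0.5628, -0.0118, 0.1349]
eef_rot: [-0.516, 0.484, -0.483, 0.516]
contact_force: [-1.6, 1.3, 6.8]
opening: 0.248
clock: 50.6
tool_pos: [0.5628, -0.0119, 0.1348]
eef_rot: [-0.515, 0.484, -0.482, 0.517]
contact_force: [-2.2, 8.7, 7.4]
opening: 0.247
clk 50.60 pos [ 0.5628 -0.0119  0.1348] q [ 0.03  0.76 -0.15  1.85  0.18  0.55 -1.74] open 21.7 F [-2.2  8.7  7.4]
shift(mm, now axes) [ 0.1  3.8 -2. ] shift(target axes) [ 0.1  3.8 -2. ] turn [ 0.001  0.01  -0.004]
```

The force rose to 8.7 N with no further motion, so the cover is at its stop. Release, retreat and check.

```bash
python3 -m inch '[[-2,0,0,0,0,0],[0,0,0,0,0,0]]'; python3 -m inch '[[0,0,0,0,0,0],[0,0,0,0,0,0],[0,0,0,0,0,0],[0,-15,0,0,0,0],[0,-35,0,0,0,0],[0,-40,0,0,0,0],[0,-40,0,0,0,0],[20,0,0,0,0,0],[35,0,0,0,0,0],[35,0,0,0,0,0],[35,0,0,0,0,0],[30,0,0,0,0,0]]' 50; python3 -m inch '[[0,0,-35,0,0,0],[0,0,-35,0,0,0],[0,0,-35,0,0,0],[0,0,-20,0,0,0],[0,0,0,0,0,0],[0,0,0,0,0,0]]'
python3 - <<'E'
from meas import *
t=snap('top','t19');s=snap('scene','s19');P=cloud(t);z=P[...,2]
for n,(a,b) in (('white',(.465,.331)),('red',(.4826,-.3147)),('knob',(.56,-.01))):
    q=P[(z>.07)&(z<.18)&(abs(P[...,0]-a)<.03)&(abs(P[...,1]-b)<.03)&((z>.14)|(z<.1))]; print(n,len(q),rect(q[:,:2]) if len(q)>5 else 0)
need([.56,-.0121,.131],.0565)
E
```

```text
clock: 50.77
tool_pos: [0.5628, -0.0118, 0.1348]
eef_rot: [-0.516, 0.484, -0.483, 0.516]
contact_force: [-1.6, 3.3, 6.4]
opening: 0.245
clock: 51.77
tool_pos: [0.5723, -0.1711, 0.2641]
eef_rot: [0.516, -0.484, 0.484, -0.514]
contact_force: [-0.1, 0.0, 0.7]
opening: 0.567
clock: 52.27
tool_pos: [0.4474, -0.1764, 0.2645]
eef_rot: [0.516, -0.484, 0.484, -0.515]
contact_force: [1.0, 0.6, 0.1]
opening: 0.565
white 133 (array([0.4646, 0.3326]), 0.02243923395872116, 0.022010082378983498, np.float64(1.8346468146865977))
red 0 0
knob 143 (array([ 0.561 , -0.0119]), 0.022418402135372162, 0.021860573440790176, np.float64(0.09837734543747359))
clk 52.37 pos [ 0.4495 -0.1758  0.2645] q [ 0.42  0.47 -0.21  1.95  0.14  0.73 -1.38] open 50.0 F [ 1.  -0.6 -0.3]
shift(mm, now axes) [-156.3  133.5  120.7] shift(target axes) [-157.2  133.5  119.6] turn [-0.001  0.008  0.001]
```

View pics/t19.png

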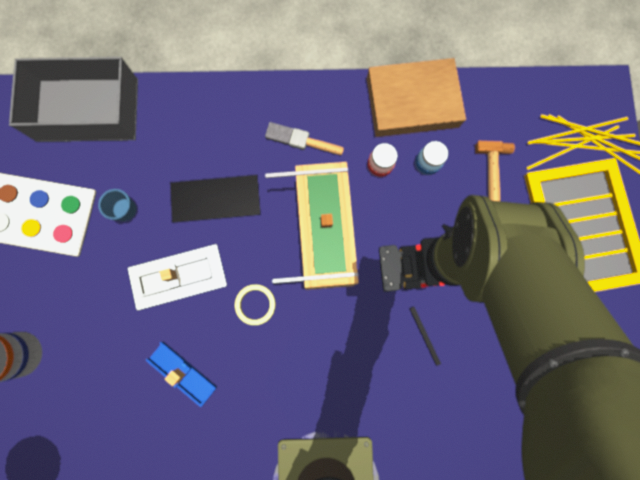

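View pics/s19.png

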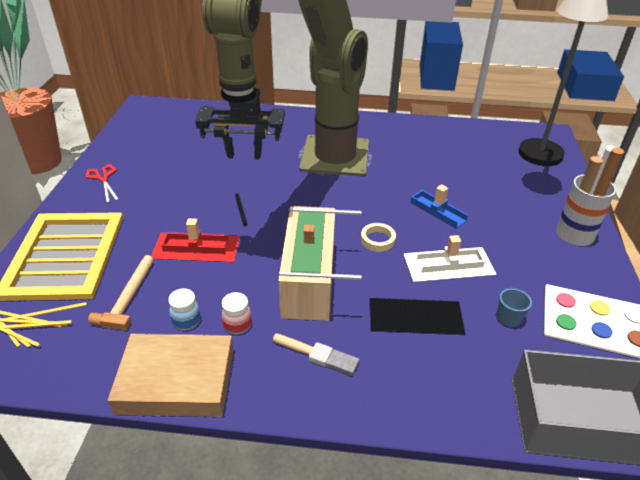

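Run:
```python
from meas import *
s=snap('scene');P=cloud(s);z=P[...,2]
for n,(a,b) in (('white',(.465,.331)),('red',(.4826,-.3147))):
    q=P[(z>.078)&(z<.1)&(abs(P[...,0]-a)<.05)&(abs(P[...,1]-b)<.05)]; print(n,len(q),rect(q[:,:2]) if len(q)>5 else 0)
print(r.get_state()['contact_force'],abs(r.get_state()['qd']).max())
print(r.finish_job())
```

```text
white 76 (array([0.4675, 0.3318]), 0.02613101899623871, 0.02345932461321354, np.float64(0.33083461523499685))
red 68 (array([ 0.4844, -0.3161]), 0.03147529065608978, 0.02211112715303898, np.float64(0.059753095706755674))
[ 0.7539 -0.162  -0.7242] 0.0063978156033782825
the job is handed in; nothing more can be done
None
```

I slid the cover open, emptied both trays through the slot, set each tray on the mat of its own colour, and shut the cover. I handed the job in at about 52 s.

**Last checks**
- **Trays:** both grips are within about 3 mm of their mat centres. The tray directions agree with the mats to about 0.02 rad, and the arm is clear of everything.
- **Cover:** the knob is back at the box centre to within about 1 mm, against the stop.
- **Strips:** I counted 5 in the box, 2 from the red tray and 3 from the white. That count combines the top and wrist views, since neither showed all five. The ones measured by depth lay below about 30 mm. One lay in shadow and was seen only in the wrist picture, so its height is unmeasured. None showed outside the box.
- **Bystanders:** they look unmoved in the pictures, but I did not measure them.

**What went differently**
- **Red tray knocked:** it was shifted about 7 cm on the black mat just after I set it down. I measured it again and picked it up from there.
- **White tray pour:** my first tip stalled at about 30° because a wrist joint reached its limit. I turned the tray round to pour the other way and found it already empty, the strips having slid into the box at that angle.
- **Cover at the start:** by measurement it was already about 8 mm open.

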